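# Fetch the feed-chute pusher from behind the condiments and put it in the food processor

### The job

The food processor's pusher is hemmed in on the condiment tray by the oil bottle, the pepper mill and the glass jar: first stand all three out of the way on the chopping board, then take the pusher and seat it fully home in the feed chute on the lid of the processor bowl. After that put the bottle, the mill and the jar back on the tray, upright, each on its own spot where it stood before. Do not knock over any of the three, leave the bowl where it stands, and do not disturb the salt pot or the spatula.

Things in the scene. Friction and masses are not known exactly. Their poses are not given: they have to be found in the camera images.
- tray: Low wooden condiment tray, fixed, 190 (x) x 270 (y) mm, floor 6 mm above the counter, rim 16 mm high. Origin: centre of its underside. At the start the pusher stands 35 mm to +x of its centre, and 68 mm from the pusher's axis stand the three tall containers: on its -x side, its +y side and its -y side; which is where changes.
- pusher: Feed-chute pusher, standing on its narrow end, 106 mm tall: clear plastic body tapering from 41 mm diameter at the bottom to 50 mm at height 66, then a clear flange 66 mm in diameter from height 66 to 72, then a grey round grip 36 mm in diameter from height 72 to 106. 0.12 kg. Origin: centre of its bottom face, z up along its axis.
- oil_bottle: Green glass oil bottle with a paper band and a dark steel cap, 235 mm tall: body 62 mm in diameter up to height 135, shoulder to 172, neck 27 mm in diameter (a slim 31 mm collar at 178-182 is only look) from 172 to 215, cap 29 mm in diameter from 215 to 235. About 0.45 kg. Origin: centre of its bottom.
- pepper_mill: Dark turned-wood pepper mill, 205 mm tall: foot 58 mm in diameter, waist 38 mm at height 85, belly 50 mm at 118-135, head 48 mm in diameter from height 150 to 180, small steel nut on top. About 0.3 kg. Origin: centre of its bottom.
- jar: Closed glass jar, straight, empty, with a steel screw lid, 168 mm tall: glass 62 mm in diameter up to 125, lid 60 mm in diameter from height 136 to 168. About 0.4 kg. Origin: centre of its bottom.
- bowl: Grey food processor bowl, 154 mm wide, loose (0.9 kg), white lid locked on (top at 125), D handle on its -x side. On the lid an upright round feed chute, axis at x = +28, y = 0 in the bowl's frame: rim at height 195, 64 mm outside, 58 inside, tapering inside to 48; 70 deep. With the pusher home its flange lies on the rim: pusher origin 129 above the bowl's. Origin: centre of underside.
- board: Chopping board lying fixed on the counter, light wood, 320 (x) x 200 (y) x 18 mm, top at height 18 mm. Origin: centre of its underside. The spatula lies along its +y edge.
- salt_pot: Small white salt pot with a wooden lid, 56 mm in diameter, 61 mm tall, on the tray near its -x, +y corner; to be left alone. Origin: centre of its bottom.
- spatula: Stainless steel slotted spatula, 290 mm long (x), blade 60 mm wide, 15 mm high, lying along the +y edge of the chopping board, to be left alone. Origin: middle of its underside.

How it is judged (in metres and radians):
On the way, in this order (a step that is already met when the one before it is completed fails the run):
1. the bottle, the mill and the jar all stand released on the chopping board (x of oil_bottle in the frame of board between -0.16 and 0.16 m and y of oil_bottle in the frame of board between -0.1 and 0.1 m and z of oil_bottle in the frame of board between 0.012 and 0.026 m and angle between each of oil_bottle, pepper_mill, jar's own z axis and vertical below 0.12 rad and linear speed of each of oil_bottle, pepper_mill, jar below 0.03 m/s and contact force between the fingers and oil_bottle below 0.3 N and x of pepper_mill in the frame of board between -0.16 and 0.16 m and y of pepper_mill in the frame of board between -0.1 and 0.1 m and z of pepper_mill in the frame of board between 0.012 and 0.026 m and contact force between the fingers and pepper_mill below 0.3 N and x of jar in the frame of board between -0.16 and 0.16 m and y of jar in the frame of board between -0.1 and 0.1 m and z of jar in the frame of board between 0.012 and 0.026 m and contact force between the fingers and jar below 0.3 N), for 0.2 s.
2. the pusher is seated fully home in the feed chute and let go, the three containers still standing on the board (x of pusher in the frame of bowl between 0.02 and 0.036 m and y of pusher in the frame of bowl between -0.008 and 0.008 m and z of pusher in the frame of bowl between 0.124 and 0.134 m and angle between the z axis of pusher and the z axis of bowl, either way round below 0.1 rad and contact force between the fingers and pusher below 0.3 N and x of oil_bottle in the frame of board between -0.16 and 0.16 m and y of oil_bottle in the frame of board between -0.1 and 0.1 m and z of oil_bottle in the frame of board between 0.012 and 0.026 m and angle between each of oil_bottle, pepper_mill, jar's own z axis and vertical below 0.12 rad and linear speed of each of oil_bottle, pepper_mill, jar below 0.03 m/s and x of pepper_mill in the frame of board between -0.16 and 0.16 m and y of pepper_mill in the frame of board between -0.1 and 0.1 m and z of pepper_mill in the frame of board between 0.012 and 0.026 m and x of jar in the frame of board between -0.16 and 0.16 m and y of jar in the frame of board between -0.1 and 0.1 m and z of jar in the frame of board between 0.012 and 0.026 m), for 0.2 s.
At the end, for the whole second after the job is handed in: The pusher sits in the chute, flange on the rim (axis within 8 mm of the chute's in each direction, height within 5 mm, within 0.1 rad); bottle, mill and jar stand upright, each within 15 mm of where it stood at the start; all is released and at rest (x of pusher in the frame of bowl between 0.02 and 0.036 m and y of pusher in the frame of bowl between -0.008 and 0.008 m and z of pusher in the frame of bowl between 0.124 and 0.134 m and angle between the z axis of pusher and the z axis of bowl, either way round below 0.1 rad and contact force between the fingers and pusher below 0.3 N and linear speed of each of pusher, bowl, oil_bottle, pepper_mill, jar below 0.02 m/s and distance of each of oil_bottle, pepper_mill, jar from where it was at the start of the episode below 0.015 m and angle between each of oil_bottle, pepper_mill, jar's own z axis and vertical below 0.1 rad); the robot touches nothing.
It fails at once if the oil bottle, the pepper mill or the jar is knocked over (tilted by more than 0.8 rad) (angle between any of oil_bottle, pepper_mill, jar's own z axis and vertical above 0.8 rad).
It fails at once if the processor bowl is shifted by more than 30 mm (distance of bowl from where it was at the start of the episode above 0.03 m).
It fails at once if the salt pot or the spatula is shifted by more than 25 mm (distance of any of salt_pot, spatula from where it was at the start of the episode above 0.025 m).
It also fails if it takes over 147 s, if anything falls off the work surface, if the arm or the gripper's body presses on something with over 40 N, if the wrist force passes 120 N, or if a joint passes its speed limit or range.

### The arm

A 6-joint arm with a two-finger parallel gripper is mounted at the origin on the work surface. World frame = base frame: x ahead of the robot, y to its left, z up, the work surface at z = 0. Lengths are in m, angles in degrees, forces in N, time in s.
With the tool pointing down it reaches from about 0.375 to 0.9 m from the base axis. Payload 3.1 kg.
Tool frame: the origin (TCP) lies between the finger pads; the fingertips stand 11 mm ahead of it and the grasp point (between the pads) lies 8 mm behind it; x points along the fingers, y is the direction in which the jaws open and shut, and the axes are right-handed (so a half turn about x gives the same grasp; the last joint's range is limited). The gripper opens to 87 mm and grips with 3 to 60 N. Pads are 19 mm wide; open, the fingers measure 117 mm over their backs; the gripper's body (75 mm by 190 mm) begins 51 mm behind the grasp point.
Start: joints at [-86.373, 30.224, 82.088, -0, 67.689, -10.227], TCP at [0.15, -0.607, 0.211] pointing down, gripper open.
Joint ranges: [-176.69, 176.69], [-43.24, 126.21], [12.49, 139.97], [-82, 262], [0, 151.66], [-163.58, 163.58]. Speed limits (degrees/s): [159.86, 159.86, 180, 180, 180, 180].

### API

Orientations are given as a 3x3 rotation matrix whose columns are the frame's x, y, z axes.
In Python, from rig import bot gives the robot as it stands.
- The arm moves only by the shell command python3 -m inch 'ROWS' [OPENING]. ROWS is a JSON object of lists of equal length, an entry for each row: "dp": the shift along the tool's x, y, z in mm, a list of three; "yaw": the turn about the tool's x in degrees. In form: {"dp": [[tx, ty, tz], ...], "yaw": [yaw, ...]}. A call has 1 to 20 rows; each row shifts and turns the commanded pose from where the row before left it, along the tool's axes as they then stand; what a row does not reach is not made up. A row lasts 1/12 s, in which the tool goes at most 41.7 mm and 7.16 degrees, less where a joint would pass 70% of its speed; a pose out of reach is approached as far as the arm can. A call is refused whole if a number of a shift passes 41.7 or a number of a turn 7.16, either way. A call with a gripper value outside its range is refused whole. OPENING is the finger opening in mm, from 0 to 87, set as the call begins (- or left out, the last holds). The fingers move at their own pace and stop on an object; the grip force is fixed at half the most. Time passes only in rows, so rows that do not move let the fingers close. It gives the time, the measured TCP pose, the force and the opening at its end, in the units of the state.
- bot.read_state(): the state, without advancing time (a new reading comes with each control period).
- bot.capture(name): name is "side" or "top" or "wrist"; returns a dict with "color" (480x640x3 uint8, red, green, blue), "intrinsics" (3x3 intrinsics, pixels), "pose" (4x4, takes a point from camera to world coordinates). Camera axes: x right, y down, z forward; pixel columns grow to the right and rows downward; lengths in m; the calibration is good to about 2 mm. A picture is of the moment at which its call begins. There is no depth.
- bot.hand_in(): hands the job in, once; it reports no verdict.
The state is a dict: "time_s": time; "joint_positions": joint angles; "qvel": joint speeds; "tau": joint torques, N m; "position": TCP position; "tcp_rot": TCP orientation; "force": force on the tool from outside, world axes, zero at the start; "moment": the same for the moment, N m; "opening": opening from 0.0 (shut) to 1.0 (fully open).
Only numpy, scipy, OpenCV 4.12 (cv2) and the standard library are available. Lean on these libraries where they do the work, as an engineer would, in place of code of your own. Each camera call takes 0.05 s, during which the arm holds its last target.

## Working session

There is one attempt and no reset: what is moved stays moved. The work goes in short steps, Python scripts to look and compute and a shell command to move; the robot and the scene stay as the last step left them, time stands still between calls to the robot, and variables do not carry over. Pictures are saved under pics/ and viewed, and the job is handed in when it is done.

```bash
ls; mkdir -p pics; python3 - <<'E'
from rig import bot
import cv2
for n in ["side","top","wrist"]:
    c=bot.capture(n); cv2.imwrite(f"pics/{n}0.png",c["color"][:,:,::-1]); print(n,c["intrinsics"].round(1).tolist(),c["pose"].round(4).tolist())
s=bot.read_state(); print(s)
E
```

```text
pics
side [[515.6, 0.0, 323.3], [0.0, 515.6, 236.0], [0.0, 0.0, 1.0]] [[0.647, 0.7239, -0.2395, 0.8513], [0.7624, -0.6163, 0.1972, -0.1989], [-0.0048, -0.3102, -0.9507, 1.1932], [0.0, 0.0, 0.0, 1.0]]
top [[594.9, 0.0, 318.8], [0.0, 594.9, 231.2], [0.0, 0.0, 1.0]] [[0.0117, -0.9887, 0.1497, 0.3505], [-0.9998, -0.0139, -0.014, 0.0291], [0.0159, -0.1495, -0.9886, 1.339], [0.0, 0.0, 0.0, 1.0]]
wrist [[414.4, 0.0, 318.0], [0.0, 414.4, 236.9], [0.0, 0.0, 1.0]] [[0.2387, -0.9381, -0.251, 0.2168], [-0.9711, -0.2314, -0.0587, -0.5886], [-0.003, 0.2577, -0.9662, 0.3834], [0.0, 0.0, 0.0, 1.0]]
{'time_s': 0.15, 'joint_positions': array([-8.63739934e+01,  3.02666178e+01,  8.21405815e+01,  1.15960106e-03,
        6.76903485e+01, -1.02286008e+01]), 'qvel': array([-0.05870859, -0.20478983, -0.22058031, -0.00233331,  0.02729291,
       -0.08527799]), 'tau': array([ 2.88835117e-04, -4.40429914e+01, -1.76843029e+01,  6.33328012e-02,
        5.51963376e-02, -9.14305542e-05]), 'position': array([ 0.14964424, -0.60620798,  0.20979179]), 'tcp_rot': array([[-8.89874915e-05,  2.39451369e-01, -9.70908355e-01],
       [ 1.70030455e-03, -9.70906919e-01, -2.39451170e-01],
       [-9.99998551e-01, -1.67214805e-03, -3.20741680e-04]]), 'force': array([ 0.06450957, -0.55931913, -0.36956722]), 'moment': array([-0.03040943,  0.02520531, -0.00408432]), 'opening': 0.9988190065138387}
```

View pics/side0.png

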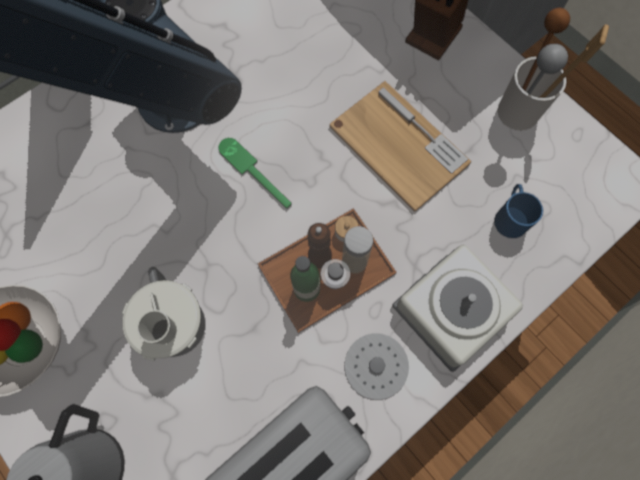

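View pics/top0.png

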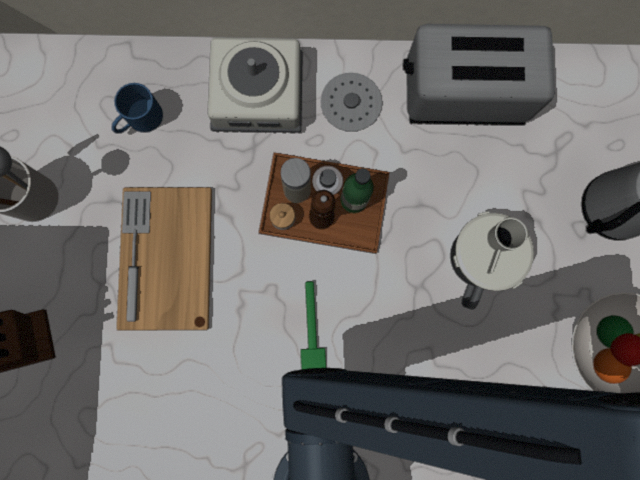

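View pics/wrist0.png

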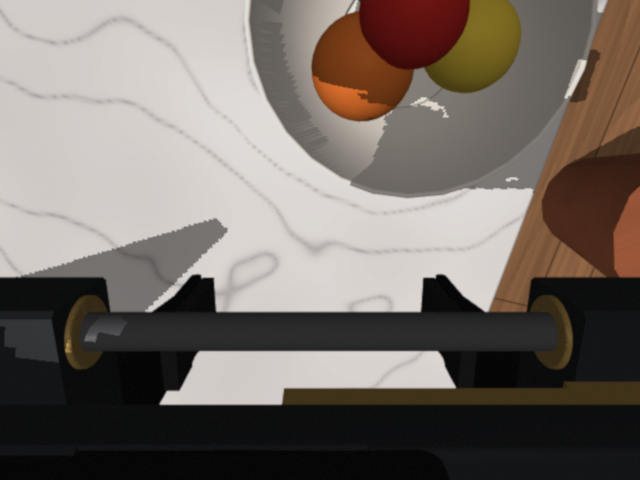

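```bash
python3 - <<'E'
import cv2
t=cv2.imread("pics/top0.png"); s=cv2.imread("pics/side0.png")
cv2.imwrite("pics/t_tray.png",cv2.resize(t[140:265,250:410],None,fx=4.9,fy=4.7,interpolation=cv2.INTER_CUBIC) if 0 else cv2.resize(t[140:260,250:410],None,fx=5,fy=5,interpolation=cv2.INTER_CUBIC))
cv2.imwrite("pics/t_bowl.png",cv2.resize(t[200:320,430:590],None,fx=5,fy=5,interpolation=cv2.INTER_CUBIC))
cv2.imwrite("pics/s_tray.png",cv2.resize(s[205:340,250:410],None,fx=4.4,fy=4.4,interpolation=cv2.INTER_CUBIC))
cv2.imwrite("pics/s_bowl.png",cv2.resize(s[255:375,100:260],None,fx=5,fy=5,interpolation=cv2.INTER_CUBIC))
E
```

```text
(no output)
```

View pics/t_tray.png

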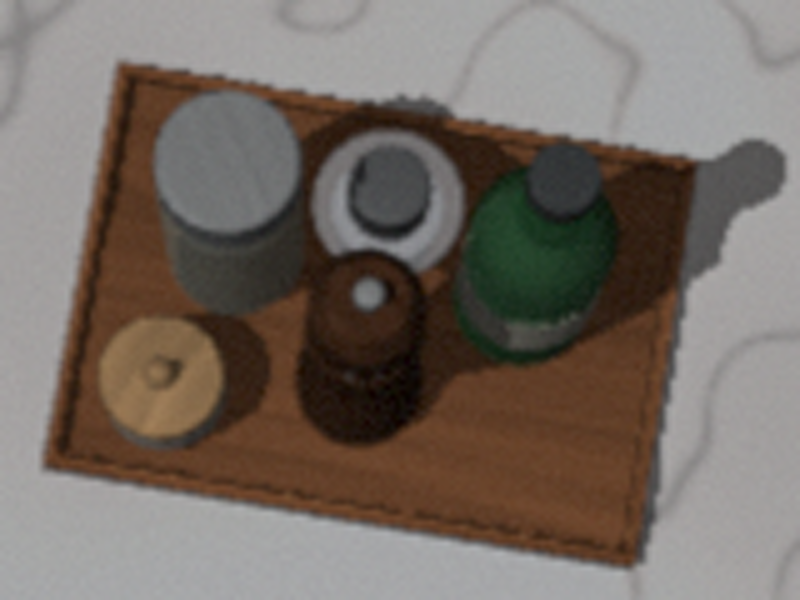

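View pics/t_bowl.png

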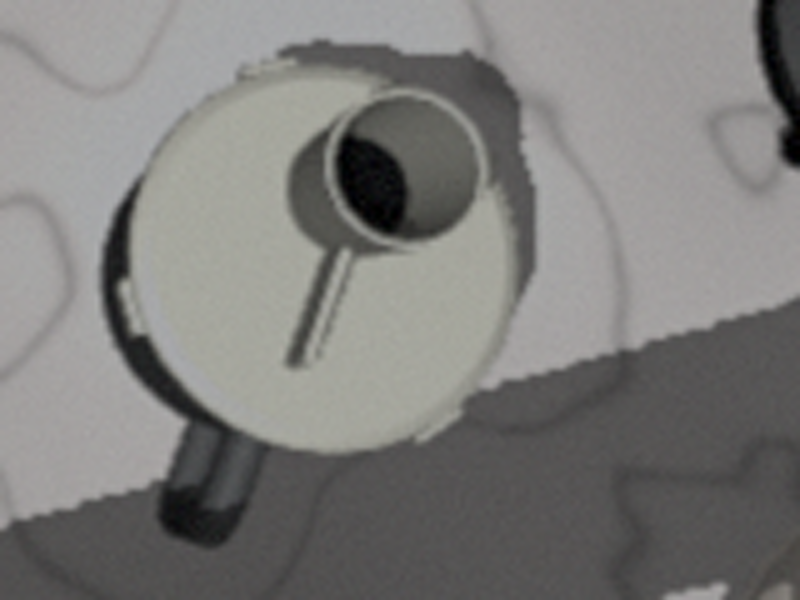

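View pics/s_tray.png

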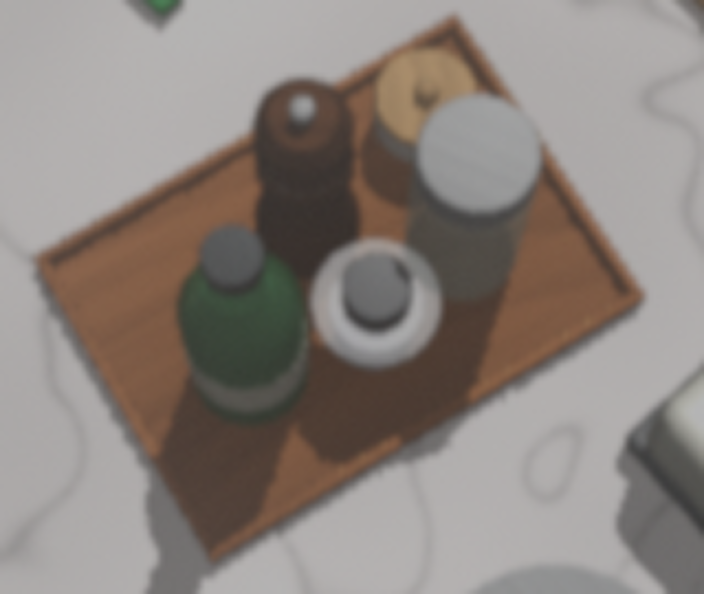

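View pics/s_bowl.png

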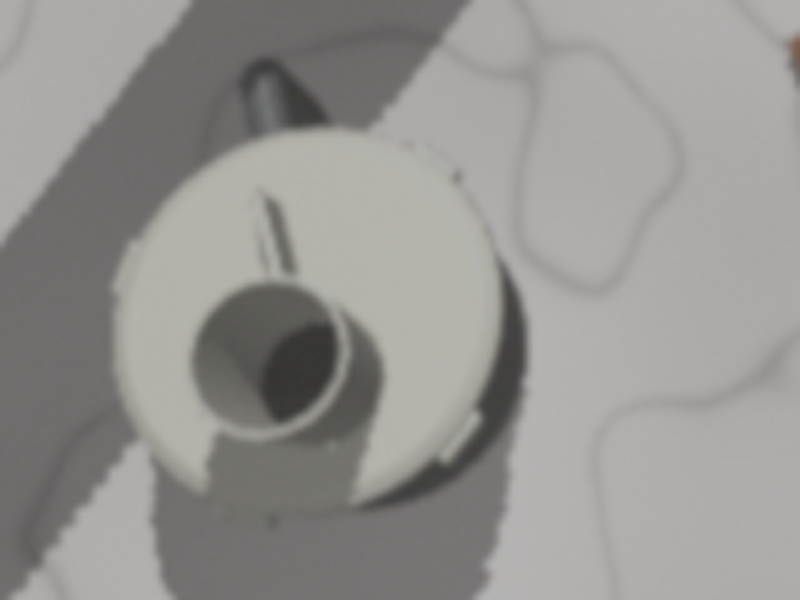

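```bash
cat > h.py <<'E'
import numpy as np, pickle
from rig import bot
def ray(c,u,v,z):
    K,P=c["intrinsics"],c["pose"]; d=P[:3,:3]@np.linalg.solve(K,[u,v,1]); o=P[:3,3]
    return (o+d*(z-o[2])/d[2])[:2]
def proj(c,p):
    P=c["pose"]; q=P[:3,:3].T@(np.asarray(p)-P[:3,3]); q=c["intrinsics"]@q; return q[:2]/q[2]
E
python3 - <<'E'
from h import *
T=bot.capture("top");S=bot.capture("side")
def tp(a,s,o): return [(a[0]+.5)/s-.5+o[0],(a[1]+.5)/s-.5+o[1]]
for n,a,b,z in [("jar",(228,164),(480,154),.174),("bottle",(565,180),(232,257),.241),("mill",(370,293),(302,107),.211),("pusher",(390,188),(378,285),.112),("salt",(162,372),(430,95),.062),("c++",(122,65),(640,297),.016),("c+-",(692,162),(212,562),.016),("c--",(638,565),(40,260),.016),("c-+",(47,467),(455,17),.016)]:
    print(n,ray(T,*tp(a,5,(250,140)),z).round(4),ray(S,*tp(b,4.4,(250,205)),z).round(4))
for n,a,b,z in [("chute",(407,167),(271,360),.195),("lid",(322,259),(308,320),.125),("ribend",(305,362),(262,195),.13)]:
    print(n,ray(T,*tp(a,5,(430,200)),z).round(4),ray(S,*tp(b,5,(100,255)),z).round(4))
for p in [(123,187),(212,187),(211,330),(118,330)]: print(ray(T,*p,.018).round(4))
for p in [(384,82),(469,160),(416,208),(331,127)]: print(ray(S,*p,.018).round(4))
E
```

```text
jar [0.6458 0.0616] [0.6482 0.0633]
bottle [ 0.6246 -0.0681] [ 0.6269 -0.067 ]
mill [0.586  0.0047] [0.5859 0.0068]
pusher [ 0.6522 -0.0054] [ 0.6539 -0.0036]
salt [0.5807 0.0918] [0.5843 0.0937]
c++ [0.7317 0.1154] [0.7319 0.1159]
c+- [ 0.6901 -0.1462] [ 0.6923 -0.1471]
c-- [ 0.5042 -0.1209] [ 0.5083 -0.1154]
c-+ [0.5449 0.1447] [0.5479 0.1464]
chute [ 0.5255 -0.3627] [ 0.5281 -0.3597]
lid [ 0.4973 -0.3499] [ 0.5017 -0.3499]
ribend [ 0.4542 -0.34  ] [ 0.4476 -0.3339]
[0.6454 0.4542]
[0.6484 0.2537]
[0.329  0.2435]
[0.3266 0.4457]
[0.3319 0.4458]
[0.6395 0.454 ]
[0.647  0.2635]
[0.343 0.251]
```

```bash
cat >> h.py <<'E'
def plan(x,y,z,jaw=None):
    s=bot.read_state(); R=s["tcp_rot"]; p=s["position"]
    a=np.degrees(np.arctan2(R[1,1],R[0,1])); yaw=0 if jaw is None else (a-jaw+90)%180-90
    t=np.radians(yaw); c,sn=np.cos(t),np.sin(t)
    R2=R@np.array([[1,0,0],[0,c,-sn],[0,sn,c]])
    d=R2.T@(np.array([x,y,z])-p)*1000
    print("t %.1f"%s["time_s"],"pos",p.round(4),"jaw %.1f"%a,"op %.3f"%s["opening"],"F",s["force"].round(1),"tilt",R[:,0].round(3),"j",s["joint_positions"].round(0))
    print("yaw %.1f"%yaw,"then dp",d.round(1),"norm %.1f"%np.linalg.norm(d))
E
python3 -c "
from h import *
plan(.6258,-.0676,.30,-104)"
```

```text
t 0.2 pos [ 0.1496 -0.6065  0.2101] jaw -76.1 op 0.999 F [1.  1.1 0.2] tilt [-0.     0.001 -1.   ] j [-86.  30.  82.  -0.  68. -10.]
yaw 27.9 then dp [ -89.4 -638.1 -331.6] norm 724.7
```

```bash
python3 -m inch '{"dp":[[-22.5,0,0],[-22.5,0,0],[-22.5,0,0],[-22.5,0,0]],"yaw":[7,7,7,7]}' 87 && python3 -m inch '{"dp":[[0,-32,-16.6],[0,-32,-16.6],[0,-32,-16.6],[0,-32,-16.6],[0,-32,-16.6],[0,-32,-16.6],[0,-32,-16.6],[0,-32,-16.6],[0,-32,-16.6],[0,-32,-16.6],[0,-32,-16.6],[0,-32,-16.6],[0,-32,-16.6],[0,-32,-16.6],[0,-32,-16.6],[0,-32,-16.6],[0,-32,-16.6],[0,-32,-16.6],[0,-32,-16.6],[0,0,0]],"yaw":[0,0,0,0,0,0,0,0,0,0,0,0,0,0,0,0,0,0,0,0]}'; python3 - <<'E'
from h import *
import cv2
plan(.6258,-.0676,.30,-104)
c=bot.capture("wrist"); cv2.imwrite("pics/w1.png",c["color"][:,:,::-1])
c=bot.capture("top"); cv2.imwrite("pics/t1.png",c["color"][:,:,::-1])
E
```

```text
time_s: 0.58
position: [0.1497, -0.6065, 0.3012]
tcp_rot: [[-0.0, -0.25, -0.968], [0.001, -0.968, 0.25], [-1.0, -0.001, 0.0]]
force: [-0.2, -0.1, -0.6]
opening: 0.997
time_s: 2.25
position: [0.6077, -0.0892, 0.3002]
tcp_rot: [[0.003, -0.239, -0.971], [0.003, -0.971, 0.239], [-1.0, -0.003, -0.002]]
force: [0.2, -0.8, 0.6]
opening: 0.998
t 2.2 pos [ 0.6077 -0.0892  0.3002] jaw -103.8 op 0.998 F [ 0.2 -0.8  0.6] tilt [ 0.003  0.003 -1.   ] j [-19.  24.  77.   0.  78.  85.]
yaw 0.2 then dp [  0.4 -25.3 -12.4] norm 28.2
```

View pics/w1.png

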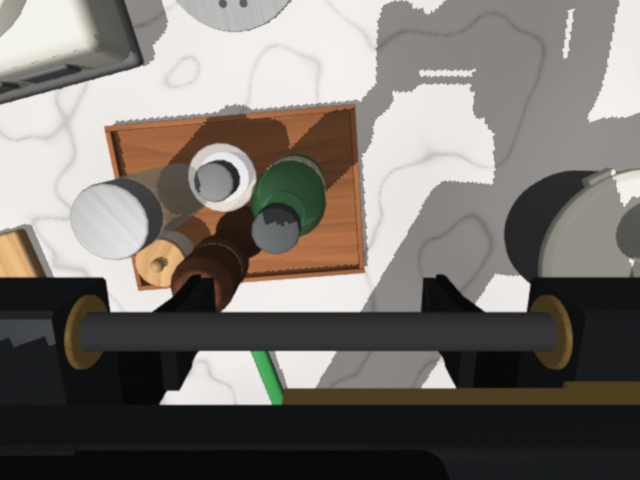

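The wrist view shows the bottle cap at about (277,229), the jar lid at (111,220) and the pusher grip at (218,181). Checking these against the first estimates.

```bash
python3 - <<'E'
from h import *
c=bot.capture("wrist")
for n,u,v,z in [("bottle",277,229,.241),("jar",110,220,.174),("pusher",216,181,.112),("t++",106,126,.016),("t+-",355,103,.016),("t--",363,270,.016)]: print(n,ray(c,u,v,z).round(4))
plan(.6258,-.0676,.30,-104)
E
```

```text
bottle [ 0.6215 -0.0718]
jar [0.6436 0.057 ]
pusher [ 0.648  -0.0112]
t++ [0.7262 0.1108]
t+- [ 0.6846 -0.1521]
t-- [ 0.5009 -0.1203]
t 2.4 pos [ 0.6037 -0.094   0.3001] jaw -104.1 op 1.002 F [ 0.3 -0.1  0.3] tilt [-0.001 -0.    -1.   ] j [-19.  24.  78.  -0.  78.  85.]
yaw -0.1 then dp [  0. -31. -15.] norm 34.4
```

```bash
python3 -m inch '{"dp":[[0,-15.5,-7.5],[0,-15.5,-7.5],[0,0,0],[0,0,0],[0,0,0]],"yaw":[0,0,0,0,0]}'; python3 - <<'E'
from h import *
import cv2
plan(.6257,-.0674,.196,-104)
c=bot.capture("wrist"); cv2.imwrite("pics/w2.png",c["color"][:,:,::-1])
E
```

```text
time_s: 2.82
position: [0.6252, -0.0693, 0.3005]
tcp_rot: [[-0.001, -0.246, -0.969], [-0.001, -0.969, 0.246], [-1.0, 0.001, 0.001]]
force: [-0.2, -0.3, -0.2]
opening: 0.999
t 2.8 pos [ 0.6252 -0.0693  0.3005] jaw -104.2 op 0.999 F [-0.2 -0.3 -0.2] tilt [-0.001 -0.001 -1.   ] j [-16.  26.  75.  -0.  79.  88.]
yaw -0.2 then dp [ 1.045e+02 -2.000e+00 -1.000e-01] norm 104.5
```

View pics/w2.png

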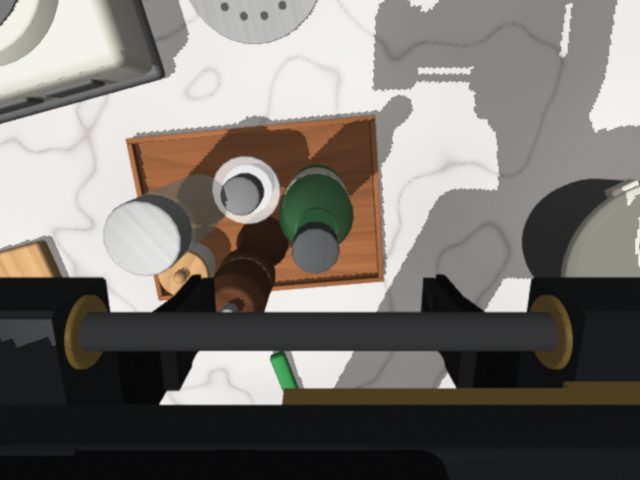

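Cap at (316,250), centred between the fingers, so I can go down onto the neck.

```bash
python3 -m inch '{"dp":[[20,-2,0],[20,0,0],[20,0,0],[20,0,0],[14,0,0],[10,0,0],[0,0,0],[0,0,0]],"yaw":[0,0,0,0,0,0,0,0]}' && python3 -c "
from h import *
plan(.6257,-.0674,.196,-104)" && python3 -m inch '{"dp":[[0,0,0],[0,0,0],[0,0,0],[0,0,0],[0,0,0],[0,0,0],[0,0,0],[0,0,0]],"yaw":[0,0,0,0,0,0,0,0]}' 0
```

```text
time_s: 3.53
position: [0.6265, -0.0666, 0.1966]
tcp_rot: [[-0.0, -0.245, -0.969], [0.0, -0.969, 0.245], [-1.0, 0.0, 0.0]]
force: [-0.5, -0.2, 0.7]
opening: 1.0
t 3.5 pos [ 0.6265 -0.0666  0.1966] jaw -104.2 op 1.000 F [-0.5 -0.2  0.7] tilt [-0.  0. -1.] j [-16.  31.  82.  -0.  66.  88.]
yaw -0.2 then dp [0.6 1.  0.6] norm 1.2
time_s: 4.2
position: [0.6267, -0.066, 0.1966]
tcp_rot: [[0.0, -0.244, -0.97], [-0.0, -0.97, 0.244], [-1.0, 0.0, -0.0]]
force: [-0.3, 0.1, -0.2]
opening: 0.478
```

```bash
python3 -m inch '{"dp":[[0,0,0],[0,0,0],[0,0,0],[0,0,0],[0,0,0],[0,0,0],[0,0,0]],"yaw":[0,0,0,0,0,0,0]}' 0; python3 -c "
from h import *
plan(.58,.305,.41,-104)"
```

```text
time_s: 4.78
position: [0.6267, -0.0661, 0.1965]
tcp_rot: [[-0.0, -0.244, -0.97], [-0.0, -0.97, 0.244], [-1.0, 0.0, 0.0]]
force: [-0.5, -1.0, -0.1]
opening: 0.321
t 4.8 pos [ 0.6267 -0.0661  0.1965] jaw -104.1 op 0.321 F [-0.5 -1.  -0.1] tilt [-0. -0. -1.] j [-16.  32.  82.  -0.  66.  88.]
yaw -0.1 then dp [-213.5 -348.7  135.1] norm 430.7
```

```bash
python3 -m inch '{"dp":[[-5,0,0],[-10,0,0],[-16,0,0],[-22,0,0],[-25,0,0],[-25,0,0],[-25,0,0],[-25,0,0],[-22,0,0],[-18,0,0],[-12,0,0],[-8,0,0],[0,0,0]],"yaw":[0,0,0,0,0,0,0,0,0,0,0,0,0]}'; python3 - <<'E'
from h import *
import cv2
plan(.58,.305,.41,-90)
c=bot.capture("side"); cv2.imwrite("pics/s2.png",c["color"][:,:,::-1])
E
```

```text
time_s: 5.87
position: [0.6272, -0.066, 0.412]
tcp_rot: [[0.004, -0.244, -0.97], [-0.001, -0.97, 0.244], [-1.0, -0.0, -0.004]]
force: [1.0, -0.1, -3.0]
opening: 0.32
t 5.9 pos [ 0.6272 -0.066   0.412 ] jaw -104.1 op 0.320 F [ 1.  -0.1 -3. ] tilt [ 0.004 -0.001 -1.   ] j [-16.  22.  64.   0.  93.  88.]
yaw -14.1 then dp [   1.5 -371.    47.2] norm 374.0
```

View pics/s2.png

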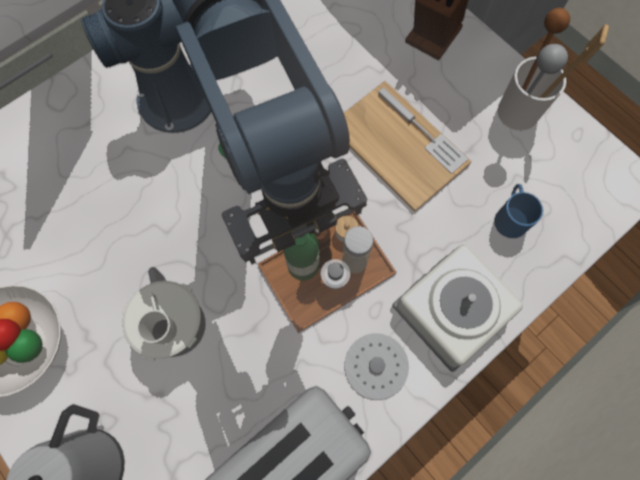

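```bash
python3 -m inch '{"dp":[[0,0,0],[0,0,0],[0,-10,1],[0,-20,2.5],[0,-28,3.5],[0,-31,4],[0,-31,4],[0,-31,4],[0,-31,4],[0,-31,4],[0,-31,4],[0,-31,4],[0,-31,4],[0,-28,3.5],[0,-20,2.5],[0,-12,1.5],[0,-6,0],[0,0,0],[0,0,0]],"yaw":[-7,-7,0,0,0,0,0,0,0,0,0,0,0,0,0,0,0,0,0]}'; python3 - <<'E'
from h import *
import cv2
plan(.58,.305,.2165,-90)
c=bot.capture("top"); cv2.imwrite("pics/t3.png",c["color"][:,:,::-1])
E
```

```text
time_s: 7.5
position: [0.5813, 0.3053, 0.4091]
tcp_rot: [[-0.001, -0.004, -1.0], [-0.001, -1.0, 0.004], [-1.0, 0.001, 0.001]]
force: [0.1, -0.2, -2.9]
opening: 0.321
t 7.5 pos [0.5813 0.3053 0.4091] jaw -90.2 op 0.321 F [ 0.1 -0.2 -2.9] tilt [-0.001 -0.001 -1.   ] j [ 18.  25.  60.  -0.  95. 108.]
yaw -0.2 then dp [1.926e+02 1.000e-01 1.100e+00] norm 192.6
```

View pics/t3.png

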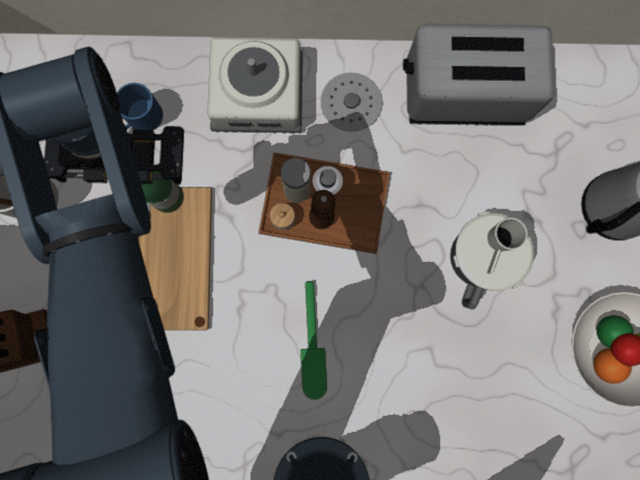

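```bash
python3 -m inch '{"dp":[[6,0,0],[14,0,0],[20,0,0],[24,0,0],[24,0,0],[24,0,0],[24,0,0],[20,0,0],[14,0,0],[10,0,0],[5,0,0],[4,0,0],[4,0,0],[3,0,0],[0,0,0],[0,0,0]],"yaw":[0,0,0,0,0,0,0,0,0,0,0,0,0,0,0,0]}'; python3 -c "
from h import *
plan(.58,.305,.2085,-90)"
```

```text
time_s: 8.88
position: [0.5814, 0.3063, 0.2141]
tcp_rot: [[0.001, -0.002, -1.0], [0.0, -1.0, 0.002], [-1.0, -0.0, -0.001]]
force: [-1.4, -0.2, -2.8]
opening: 0.32
t 8.9 pos [0.5814 0.3063 0.2141] jaw -90.1 op 0.320 F [-1.4 -0.2 -2.8] tilt [ 0.001  0.    -1.   ] j [ 18.  33.  77.  -0.  70. 108.]
yaw -0.1 then dp [5.6 1.3 1.4] norm 5.9
```

```bash
python3 -m inch '{"dp":[[2,0,0],[1,0,0],[1,0,0],[1,0,0],[0,0,0],[0,0,0]],"yaw":[0,0,0,0,0,0]}'; python3 -m inch '{"dp":[[0.7,0,0],[0,0,0],[0,0,0]],"yaw":[0,0,0]}'
```

```text
time_s: 9.38
position: [0.5812, 0.3062, 0.2086]
tcp_rot: [[0.0, -0.003, -1.0], [0.0, -1.0, 0.003], [-1.0, -0.0, -0.0]]
force: [0.2, 0.9, -3.6]
opening: 0.32
time_s: 9.63
position: [0.5816, 0.3062, 0.2085]
tcp_rot: [[0.001, -0.003, -1.0], [0.0, -1.0, 0.003], [-1.0, -0.0, -0.001]]
force: [-0.9, -0.8, 0.7]
opening: 0.317
```

```bash
python3 -m inch '{"dp":[[0,0,0],[0,0,0],[0,0,0],[0,0,0],[0,0,0],[0,0,0],[0,0,0],[0,0,0],[-5,0,0],[-15,0,0],[-20,0,0],[-20,0,0],[-20,0,0],[-20,0,0]],"yaw":[0,0,0,0,0,0,0,0,0,0,0,0,0,0]}' 87; python3 -c "
from h import *
plan(.586,.006,.309,-90)"
```

```text
time_s: 10.8
position: [0.5811, 0.3062, 0.3092]
tcp_rot: [[0.0, -0.002, -1.0], [0.0, -1.0, 0.002], [-1.0, -0.0, -0.0]]
force: [-0.1, 0.7, 1.0]
opening: 1.0
t 10.8 pos [0.5811 0.3062 0.3092] jaw -90.1 op 1.000 F [-0.1  0.7  1. ] tilt [ 0.  0. -1.] j [ 18.  28.  70.   0.  82. 108.]
yaw -0.1 then dp [ 2.000e-01  3.002e+02 -4.900e+00] norm 300.2
```

```bash
python3 -m inch '{"dp":[[0,20,0],[0,35,-1],[0,38,-1],[0,38,-1],[0,38,-1],[0,38,-1],[0,38,0],[0,30,0],[0,20,0],[0,5,0],[0,0,0],[0,0,0],[0,0,0]],"yaw":[0,0,0,0,0,0,0,0,0,0,0,0,0]}'; python3 - <<'E'
from h import *
import cv2
plan(.586,.006,.163,-90)
c=bot.capture("wrist"); cv2.imwrite("pics/w4.png",c["color"][:,:,::-1])
c=bot.capture("top"); cv2.imwrite("pics/t4.png",c["color"][:,:,::-1])
E
```

```text
time_s: 11.88
position: [0.5853, 0.0076, 0.308]
tcp_rot: [[0.0, -0.001, -1.0], [0.001, -1.0, 0.001], [-1.0, -0.001, -0.0]]
force: [-0.3, 0.7, -0.2]
opening: 1.005
t 11.9 pos [0.5853 0.0076 0.308 ] jaw -90.1 op 1.005 F [-0.3  0.7 -0.2] tilt [ 0.     0.001 -1.   ] j [-10.  22.  81.   0.  78.  80.]
yaw -0.1 then dp [145.    1.7  -0.7] norm 145.0
```

View pics/w4.png

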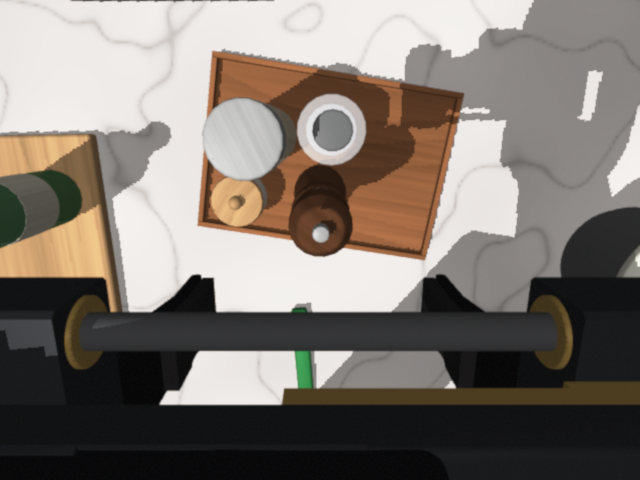

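View pics/t4.png

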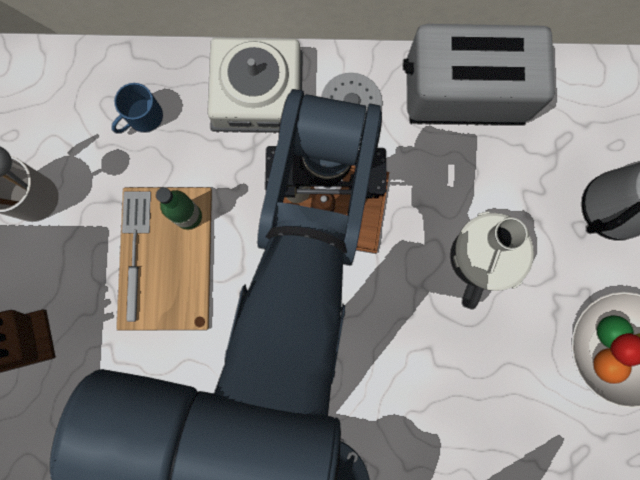

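The bottle stands on the board at (180,207), and the mill nut at (321,233) is about 1.7 mm off centre. Descending.

```bash
python3 -m inch '{"dp":[[12,1.7,-0.5],[22,0,0],[25,0,0],[25,0,0],[25,0,0],[20,0,0],[11,0,0],[5,0,0],[0,0,0],[0,0,0]],"yaw":[0,0,0,0,0,0,0,0,0,0]}' && python3 -m inch '{"dp":[[0,0,0],[0,0,0],[0,0,0],[0,0,0],[0,0,0],[0,0,0],[0,0,0],[0,0,0],[0,0,0],[0,0,0]],"yaw":[0,0,0,0,0,0,0,0,0,0]}' 0;  python3 -c "
from h import *
plan(.49,.305,.30,-90)"
```

```text
time_s: 12.82
position: [0.5867, 0.0047, 0.1636]
tcp_rot: [[0.002, -0.002, -1.0], [-0.0, -1.0, 0.002], [-1.0, 0.0, -0.002]]
force: [0.6, -0.0, 0.3]
opening: 0.999
time_s: 13.65
position: [0.586, 0.0046, 0.163]
tcp_rot: [[0.0, -0.003, -1.0], [0.0, -1.0, 0.003], [-1.0, -0.0, -0.0]]
force: [0.1, -0.0, 0.6]
opening: 0.537
t 13.7 pos [0.586  0.0046 0.163 ] jaw -90.1 op 0.537 F [ 0.1 -0.   0.6] tilt [ 0.  0. -1.] j [-10.  31.  91.   0.  59.  80.]
yaw -0.1 then dp [-137.  -300.5   96. ] norm 343.9
```

```bash
python3 -m inch '{"dp":[[-5,0,0],[-10,0,0],[-18,0,0],[-24,0,0],[-24,0,0],[-22,0,0],[-18,0,0],[-12,0,0],[-6,0,0],[0,-10,3],[0,-20,7],[0,-30,9],[0,-32,10],[0,-32,10],[0,-32,10],[0,-32,10],[0,-32,10],[0,-30,9],[0,-24,8],[0,-16,5]],"yaw":[0,0,0,0,0,0,0,0,0,0,0,0,0,0,0,0,0,0,0,0]}' && python3 -m inch '{"dp":[[0,-8,4],[0,0,0],[0,0,0],[0,0,0]],"yaw":[0,0,0,0]}'; python3 - <<'E'
from h import *
import cv2
plan(.49,.305,.175,-90)
c=bot.capture("top"); cv2.imwrite("pics/t5.png",c["color"][:,:,::-1])
E
```

```text
time_s: 15.32
position: [0.4925, 0.2976, 0.3003]
tcp_rot: [[-0.004, -0.0, -1.0], [0.0, -1.0, 0.0], [-1.0, -0.0, 0.004]]
force: [0.5, 0.3, -3.8]
opening: 0.539
time_s: 15.65
position: [0.4918, 0.3016, 0.3014]
tcp_rot: [[-0.0, -0.003, -1.0], [-0.001, -1.0, 0.003], [-1.0, 0.001, 0.0]]
force: [-0.6, -0.1, -3.7]
opening: 0.536
t 15.7 pos [0.4918 0.3016 0.3014] jaw -90.2 op 0.536 F [-0.6 -0.1 -3.7] tilt [-0.    -0.001 -1.   ] j [ 20.  21.  82.  -0.  76. 111.]
yaw -0.2 then dp [126.4  -3.5   1.7] norm 126.5
```

View pics/t5.png

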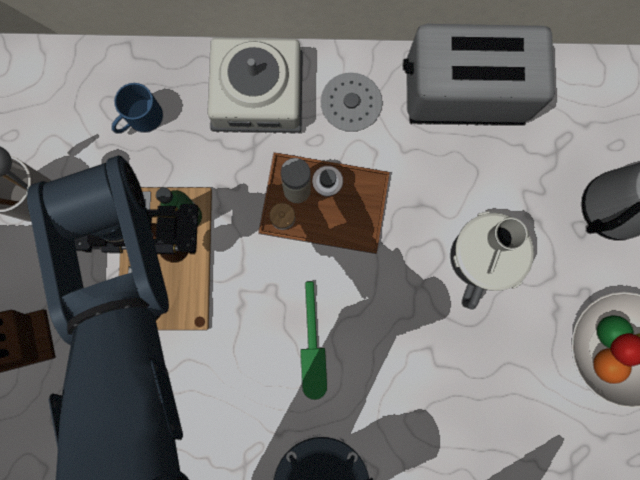

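```bash
python3 -m inch '{"dp":[[6,-1,0],[14,-1,0],[20,-1,0],[22,0,0],[20,0,0],[16,0,0],[10,0,0],[6,0,0],[4,0,0],[3,0,0],[0,0,0],[1.5,0,0],[1.5,0,0],[1,0,0],[0,0,0],[0,0,0]],"yaw":[0,0,0,0,0,0,0,0,0,0,0,0,0,0,0,0]}'
```

```text
time_s: 17.03
position: [0.4917, 0.3058, 0.1771]
tcp_rot: [[0.0, -0.002, -1.0], [0.0, -1.0, 0.002], [-1.0, -0.0, -0.0]]
force: [-0.1, 0.4, -4.0]
opening: 0.539
```

```bash
python3 -m inch '{"dp":[[1,0,0],[1,0,0],[0.5,0,0],[0,0,0],[0,0,0]],"yaw":[0,0,0,0,0]}'
```

```text
time_s: 17.45
position: [0.4921, 0.3059, 0.1749]
tcp_rot: [[0.001, -0.003, -1.0], [0.0, -1.0, 0.003], [-1.0, -0.0, -0.001]]
force: [-0.4, -0.5, 0.1]
opening: 0.537
```

```bash
python3 -m inch '{"dp":[[0,0,0],[0,0,0],[0,0,0],[0,0,0],[0,0,0],[0,0,0],[-5,0,0],[-15,0,0],[-20,0,0],[-25,0,0],[-25,0,0],[-20,0,0],[-15,0,0]],"yaw":[0,0,0,0,0,0,0,0,0,0,0,0,0]}' 87; python3 -c "
from h import *
plan(.647,.0625,.3,-90)"
```

```text
time_s: 18.53
position: [0.4924, 0.306, 0.3021]
tcp_rot: [[0.003, -0.002, -1.0], [0.001, -1.0, 0.002], [-1.0, -0.001, -0.003]]
force: [0.6, 0.2, 0.1]
opening: 0.995
t 18.5 pos [0.4924 0.306  0.3021] jaw -90.1 op 0.995 F [0.6 0.2 0.1] tilt [ 0.003  0.001 -1.   ] j [ 21.  21.  82.   0.  76. 111.]
yaw -0.1 then dp [   2.3  243.5 -154.6] norm 288.4
```

```bash
python3 -m inch '{"dp":[[0,16,-10],[0,28,-18],[0,32,-20],[0,32,-20],[0,32,-20],[0,32,-20],[0,28,-18],[0,22,-14],[0,14,-10],[0,7.5,-4.6],[0,0,0],[0,0,0],[0,0,0]],"yaw":[0,0,0,0,0,0,0,0,0,0,0,0,0]}'; python3 - <<'E'
from h import *
import cv2
plan(.647,.0625,.148,-90)
c=bot.capture("wrist"); cv2.imwrite("pics/w6.png",c["color"][:,:,::-1])
E
```

```text
time_s: 19.62
position: [0.6447, 0.0634, 0.2994]
tcp_rot: [[-0.001, -0.001, -1.0], [0.001, -1.0, 0.001], [-1.0, -0.001, 0.001]]
force: [-0.9, 0.2, -0.1]
opening: 1.005
t 19.6 pos [0.6447 0.0634 0.2994] jaw -90.1 op 1.005 F [-0.9  0.2 -0.1] tilt [-0.001  0.001 -1.   ] j [-4. 28. 72.  0. 80. 86.]
yaw -0.1 then dp [151.4   1.   -2.4] norm 151.4
```

View pics/w6.png

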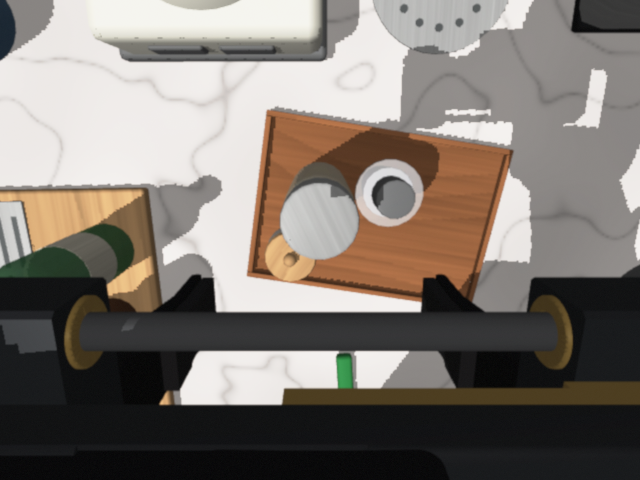

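The jar lid is centred at (319,220). Descending.

```bash
python3 -m inch '{"dp":[[12,0,-1],[24,0,-1],[26,0,0],[26,0,0],[26,0,0],[20,0,0],[11,0,0],[6,0,0],[0,0,0],[0,0,0]],"yaw":[0,0,0,0,0,0,0,0,0,0]}' && python3 -m inch '{"dp":[[0,0,0],[0,0,0],[0,0,0],[0,0,0],[0,0,0],[0,0,0],[0,0,0],[0,0,0]],"yaw":[0,0,0,0,0,0,0,0]}' 0;  python3 -c "
from h import *
plan(.4,.305,.28,-90)"
```

```text
time_s: 20.5
position: [0.6482, 0.0621, 0.149]
tcp_rot: [[0.001, -0.002, -1.0], [-0.0, -1.0, 0.002], [-1.0, 0.0, -0.001]]
force: [-0.5, -0.2, 0.2]
opening: 1.001
time_s: 21.17
position: [0.648, 0.0619, 0.1489]
tcp_rot: [[0.001, -0.003, -1.0], [0.0, -1.0, 0.003], [-1.0, -0.0, -0.001]]
force: [0.0, 0.5, 2.7]
opening: 0.679
t 21.2 pos [0.648  0.0619 0.1489] jaw -90.1 op 0.679 F [0.  0.5 2.7] tilt [ 0.001  0.    -1.   ] j [-4. 36. 81.  0. 62. 86.]
yaw -0.1 then dp [-131.3 -243.2  247.9] norm 371.2
```

```bash
python3 -m inch '{"dp":[[-5,0,0],[-10,0,0],[-18,0,0],[-24,0,0],[-24,0,0],[-22,0,0],[-16,0,0],[-9,0,0],[-3,0,8],[0,0,18],[0,0,28],[0,0,32],[0,0,32],[0,0,32],[0,0,32],[0,0,28],[0,0,20],[0,0,12],[0,0,6],[0,0,0]],"yaw":[0,0,0,0,0,0,0,0,0,0,0,0,0,0,0,0,0,0,0,0]}' && python3 -m inch '{"dp":[[0,-8,0],[0,-18,0],[0,-28,0],[0,-32,0],[0,-32,0],[0,-32,0],[0,-30,0],[0,-26,0],[0,-18,0],[0,-12,0],[0,-6,0],[0,0,0],[0,0,0],[0,0,0]],"yaw":[0,0,0,0,0,0,0,0,0,0,0,0,0,0]}'; python3 - <<'E'
from h import *
import cv2
plan(.4,.305,.161,-90)
c=bot.capture("top"); cv2.imwrite("pics/t7.png",c["color"][:,:,::-1])
E
```

```text
time_s: 22.83
position: [0.3983, 0.0625, 0.2791]
tcp_rot: [[-0.001, -0.003, -1.0], [0.0, -1.0, 0.003], [-1.0, -0.0, 0.001]]
force: [-0.1, -0.1, -3.7]
opening: 0.68
time_s: 24.0
position: [0.4003, 0.3035, 0.2792]
tcp_rot: [[-0.0, -0.003, -1.0], [-0.001, -1.0, 0.003], [-1.0, 0.001, 0.0]]
force: [-0.3, 0.1, -3.6]
opening: 0.681
t 24.0 pos [0.4003 0.3035 0.2792] jaw -90.2 op 0.681 F [-0.3  0.1 -3.6] tilt [-0.    -0.001 -1.   ] j [ 24.  16.  94.  -0.  70. 115.]
yaw -0.2 then dp [118.2  -1.6   0.3] norm 118.2
```

View pics/t7.png

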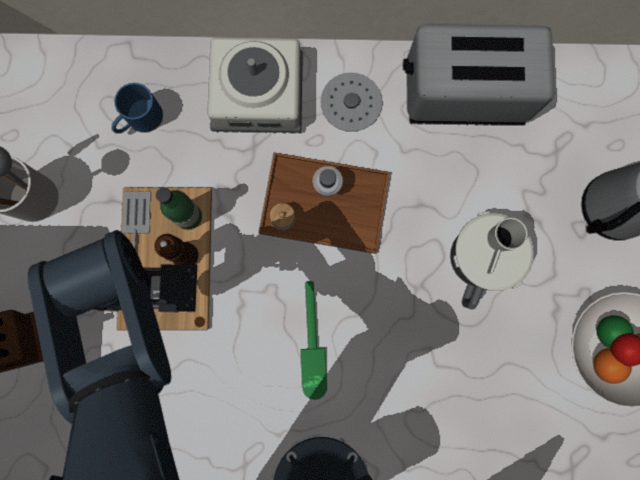

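Mill stands at (172,250) and the bottle at (180,207). Lowering the jar.

```bash
python3 -m inch '{"dp":[[6,-1,0],[14,0,0],[20,0,0],[22,0,0],[20,0,0],[14,0,0],[8,0,0],[5,0,0],[3,0,0],[2,0,0],[0,0,0],[1,0,0],[1,0,0],[0.5,0,0],[0,0,0],[0,0,0]],"yaw":[0,0,0,0,0,0,0,0,0,0,0,0,0,0,0,0]}'
```

```text
time_s: 25.38
position: [0.4003, 0.3055, 0.163]
tcp_rot: [[0.0, -0.002, -1.0], [0.0, -1.0, 0.002], [-1.0, -0.0, -0.0]]
force: [0.7, -0.4, -3.9]
opening: 0.677
```

```bash
python3 -m inch '{"dp":[[1,0,0],[1,0,0],[0,0,0],[0,0,0]],"yaw":[0,0,0,0]}'; python3 -m inch '{"dp":[[0.6,0,0],[0,0,0],[0,0,0]],"yaw":[0,0,0]}'
```

```text
time_s: 25.72
position: [0.4003, 0.3055, 0.1609]
tcp_rot: [[0.0, -0.003, -1.0], [0.0, -1.0, 0.003], [-1.0, -0.0, -0.0]]
force: [0.3, 0.2, -3.2]
opening: 0.677
time_s: 25.97
position: [0.4007, 0.3056, 0.1608]
tcp_rot: [[0.001, -0.003, -1.0], [0.0, -1.0, 0.003], [-1.0, -0.0, -0.001]]
force: [0.0, 1.1, 2.1]
opening: 0.683
```

```bash
python3 -m inch '{"dp":[[0,0,0],[0,0,0],[0,0,0],[0,0,0],[0,0,0],[-5,0,0],[-15,0,0],[-20,0,0],[-25,0,0],[-25,0,0],[-20,0,0],[-15,0,0],[0,0,0]],"yaw":[0,0,0,0,0,0,0,0,0,0,0,0,0]}' 87; python3 - <<'E'
from h import *
import cv2
plan(.653,-.0045,.2,-90)
for n in ("side","top"):
    c=bot.capture(n); cv2.imwrite(f"pics/{n}8.png",c["color"][:,:,::-1])
E
```

```text
time_s: 27.05
position: [0.4023, 0.3064, 0.2889]
tcp_rot: [[0.007, -0.002, -1.0], [0.003, -1.0, 0.002], [-1.0, -0.003, -0.007]]
force: [1.1, 0.2, -0.1]
opening: 0.997
t 27.1 pos [0.4023 0.3064 0.2889] jaw -90.1 op 0.997 F [ 1.1  0.2 -0.1] tilt [ 0.007  0.003 -1.   ] j [ 25.  15.  93.   0.  71. 115.]
yaw -0.1 then dp [  89.7  311.2 -250.1] norm 409.2
```

View pics/side8.png

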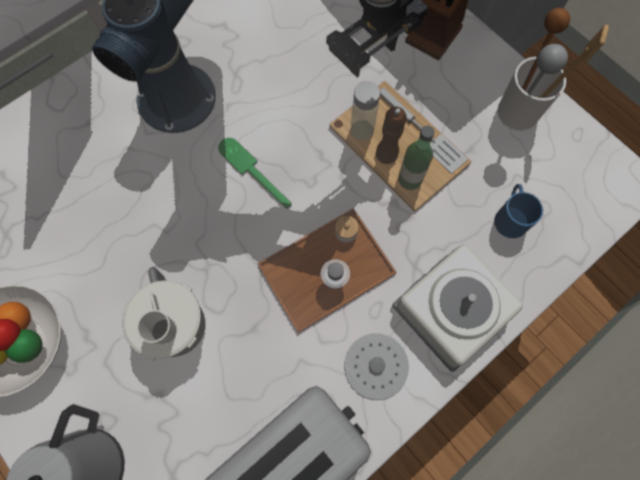

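All three stand on the board: jar (363,105), mill (393,130), bottle (417,160). Next is the pusher.

```bash
python3 -m inch '{"dp":[[0,15,-10],[0,26,-20],[0,30,-24],[0,30,-24],[0,30,-24],[0,30,-24],[0,30,-24],[0,30,-24],[0,30,-24],[0,26,-22],[0,18,-16],[0,10,-9],[0,6,-5],[0,0,0],[0,0,0],[0,0,0]],"yaw":[0,0,0,0,0,0,0,0,0,0,0,0,0,0,0,0]}'; python3 - <<'E'
from h import *
import cv2
plan(.653,-.0045,.2,-90)
c=bot.capture("wrist"); cv2.imwrite("pics/w9.png",c["color"][:,:,::-1])
E
```

```text
time_s: 28.48
position: [0.6483, -0.0046, 0.285]
tcp_rot: [[-0.002, -0.001, -1.0], [0.001, -1.0, 0.001], [-1.0, -0.001, 0.002]]
force: [0.1, -0.0, 0.3]
opening: 0.996
t 28.5 pos [ 0.6483 -0.0046  0.285 ] jaw -90.1 op 0.996 F [ 0.1 -0.   0.3] tilt [-0.002  0.001 -1.   ] j [-10.  28.  73.   0.  79.  80.]
yaw -0.1 then dp [85.  -0.1 -4.9] norm 85.2
```

View pics/w9.png

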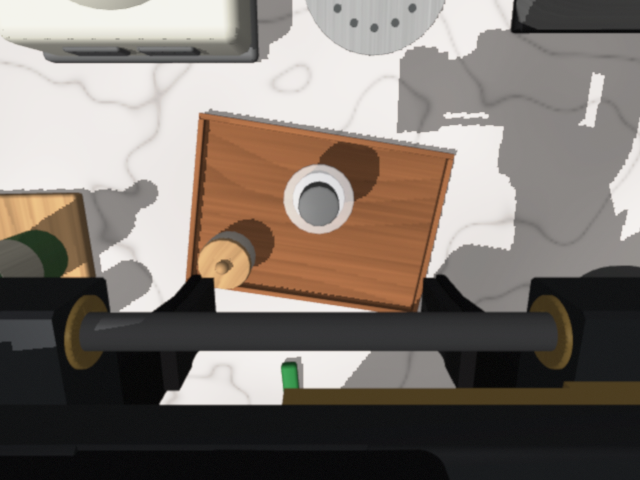

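```bash
python3 - <<'E'
from h import *
c=bot.capture("wrist"); print(ray(c,319,207,.112)); plan(.653,-.0045,.2,-90); print(c["pose"][:3,3]-bot.read_state()["position"])
E
python3 -m inch '{"dp":[[12,0,-2.5],[22,0,-2.5],[26,0,0],[28,0,0],[28,0,0],[26,0,0],[22,0,0],[14,0,0],[9,0,0],[4,0,0],[0,0,0],[0,0,0]],"yaw":[0,0,0,0,0,0,0,0,0,0,0,0]}'
```

```text
[ 0.65104874 -0.00391782]
t 28.6 pos [ 0.6486 -0.0047  0.2855] jaw -90.0 op 0.997 F [ 0.2 -0.4  0.1] tilt [-0.  0. -1.] j [-10.  28.  73.   0.  79.  80.]
yaw -0.0 then dp [85.5 -0.1 -4.4] norm 85.6
[0.06919775 0.00095685 0.17343879]
time_s: 29.58
position: [0.6551, -0.0061, 0.0949]
tcp_rot: [[0.001, -0.002, -1.0], [-0.0, -1.0, 0.002], [-1.0, 0.0, -0.001]]
force: [0.5, -0.7, 0.1]
opening: 1.0
```

```bash
python3 -m inch '{"dp":[[2,-1,2.5],[0,0,0],[0,0,0],[0,0,0],[0,0,0],[0,0,0],[0,0,0],[0,0,0],[0,0,0],[0,0,0],[0,0,0],[0,0,0],[0,0,0],[0,0,0]],"yaw":[0,0,0,0,0,0,0,0,0,0,0,0,0,0]}' 0; python3 -c "
from h import *
plan(.653,-.0045,.31,-90)"
```

```text
time_s: 30.75
position: [0.652, -0.0052, 0.0922]
tcp_rot: [[-0.0, -0.003, -1.0], [0.0, -1.0, 0.003], [-1.0, -0.0, 0.0]]
force: [0.1, -0.4, 0.4]
opening: 0.402
t 30.8 pos [ 0.652  -0.0052  0.0922] jaw -90.1 op 0.402 F [ 0.1 -0.4  0.4] tilt [-0.  0. -1.] j [-10.  40.  83.   0.  56.  80.]
yaw -0.1 then dp [-217.8   -0.7   -1. ] norm 217.8
```

```bash
python3 -m inch '{"dp":[[-6,0,0],[-14,0,0],[-22,0,0],[-28,0,0],[-30,0,0],[-30,0,0],[-28,0,0],[-24,0,0],[-18,0,0],[-12,0,0],[-8,0,0],[0,0,0]],"yaw":[0,0,0,0,0,0,0,0,0,0,0,0]}'; python3 - <<'E'
from h import *
plan(.527,-.361,.312,-90)
E
```

```text
time_s: 31.75
position: [0.6527, -0.0053, 0.3144]
tcp_rot: [[0.004, -0.002, -1.0], [-0.001, -1.0, 0.002], [-1.0, 0.001, -0.004]]
force: [-0.2, 0.1, -1.2]
opening: 0.399
t 31.8 pos [ 0.6527 -0.0053  0.3144] jaw -90.1 op 0.399 F [-0.2  0.1 -1.2] tilt [ 0.004 -0.001 -1.   ] j [-10.  27.  70.  -0.  82.  80.]
yaw -0.1 then dp [  2.2 355.7 125.7] norm 377.2
```

```bash
python3 -m inch '{"dp":[[0,12,6],[0,24,12],[0,32,16],[0,32,16],[0,32,16],[0,32,16],[0,32,16],[0,32,16],[0,32,16],[0,32,16],[0,28,14],[0,18,13],[0,12,9],[0,6,5],[0,0,0],[0,0,0],[0,0,0]],"yaw":[0,0,0,0,0,0,0,0,0,0,0,0,0,0,0,0,0]}'; python3 - <<'E'
from h import *
import cv2
plan(.527,-.361,.312,-90)
c=bot.capture("wrist"); cv2.imwrite("pics/w10.png",c["color"][:,:,::-1]); print(proj(c,[.527,-.361,.195]))
E
```

```text
time_s: 33.17
position: [0.4642, -0.3597, 0.3118]
tcp_rot: [[-0.0, -0.002, -1.0], [0.001, -1.0, 0.002], [-1.0, -0.001, 0.0]]
force: [-0.5, 0.0, -0.8]
opening: 0.394
t 33.2 pos [ 0.4642 -0.3597  0.3118] jaw -90.1 op 0.394 F [-0.5  0.  -0.8] tilt [-0.     0.001 -1.   ] j [-49.  22.  80.   0.  78.  41.]
yaw -0.1 then dp [ -0.3   1.3 -62.8] norm 62.8
[321.92654289 135.82638683]
```

View pics/w10.png

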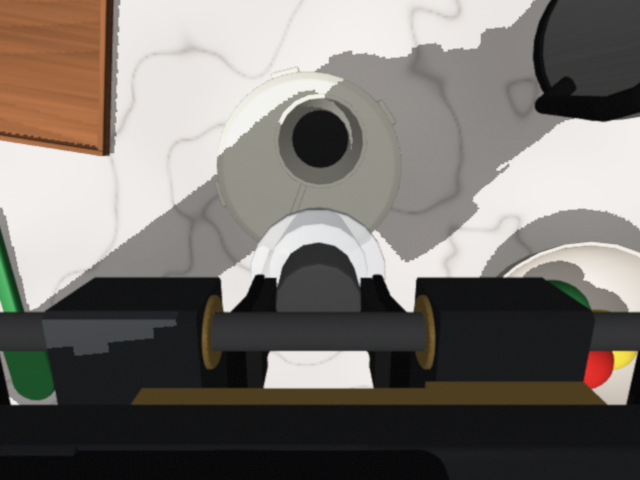

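```bash
python3 - <<'E'
from h import *
import cv2
im=cv2.imread("pics/w10.png")
c=bot.capture("wrist")
th=np.linspace(0,2*np.pi,60)
big=cv2.resize(im[80:210,250:400],None,fx=5,fy=5,interpolation=cv2.INTER_CUBIC)
for (x,y,col) in [(.527,-.361,(0,0,255)),(.5245,-.360,(0,255,0))]:
    for t in th:
        u=proj(c,[x+.032*np.cos(t),y+.032*np.sin(t),.195]); q=((u-[250,80]+.5)*5-.5).astype(int)
        cv2.circle(big,tuple(map(int,q)),2,col,-1)
cv2.imwrite("pics/w10b.png",big[:600,:800])
E
```

```text
(no output)
```

View pics/w10b.png

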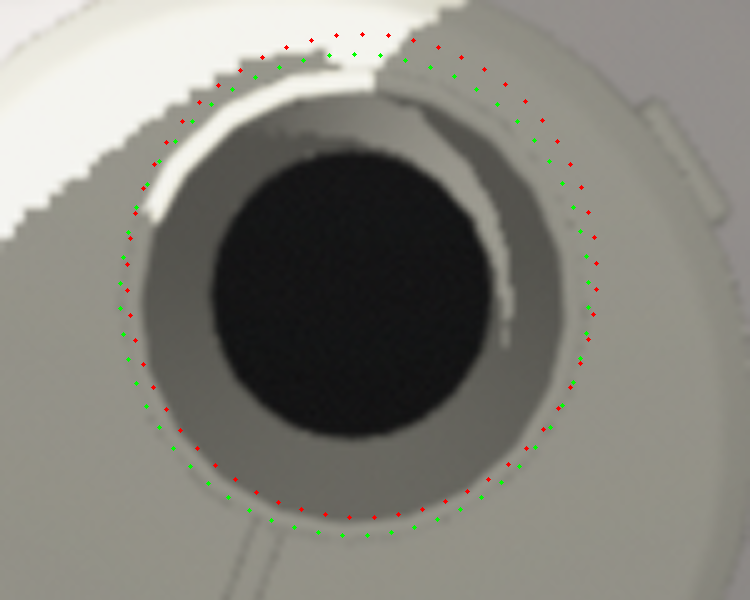

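```bash
python3 -m inch '{"dp":[[0,0,-8],[0,0.5,-14],[0,0.3,-16],[0,0,-12],[0,0,-7],[0,0,-4],[0,0,0],[0,0,0],[0,0,0]],"yaw":[0,0,0,0,0,0,0,0,0]}'; python3 - <<'E'
from h import *
import cv2
plan(.5255,-.3605,.225,-90)
for n in ("wrist","side"):
    c=bot.capture(n); cv2.imwrite(f"pics/{n}11.png",c["color"][:,:,::-1])
E
```

```text
time_s: 34.02
position: [0.5246, -0.3615, 0.3122]
tcp_rot: [[-0.001, -0.003, -1.0], [0.0, -1.0, 0.003], [-1.0, -0.0, 0.001]]
force: [0.5, 0.4, -2.0]
opening: 0.395
t 34.0 pos [ 0.5246 -0.3615  0.3122] jaw -90.2 op 0.395 F [ 0.5  0.4 -2. ] tilt [-0.001  0.    -1.   ] j [-45.  26.  73.  -0.  81.  46.]
yaw -0.2 then dp [87.2 -1.  -1. ] norm 87.2
```

View pics/wrist11.png

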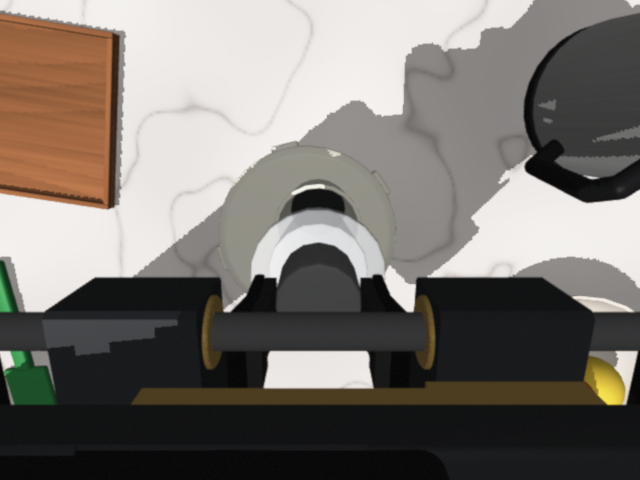

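```bash
python3 -m inch '{"dp":[[8,-0.5,-1],[12,0,0],[12,0,0],[10,0,0],[8,0,0],[0,0,0],[0,0,0]],"yaw":[0,0,0,0,0,0,0]}' && python3 -m inch '{"dp":[[6,0,0],[8,0,0],[8,0,0],[6,0,0],[5,0,0],[0,0,0],[0,0,0]],"yaw":[0,0,0,0,0,0,0]}'
```

```text
time_s: 34.7
position: [0.5258, -0.3611, 0.2617]
tcp_rot: [[-0.001, -0.003, -1.0], [0.001, -1.0, 0.003], [-1.0, -0.001, 0.001]]
force: [0.4, -0.3, -1.8]
opening: 0.4
time_s: 35.28
position: [0.5259, -0.3611, 0.2287]
tcp_rot: [[-0.001, -0.003, -1.0], [0.001, -1.0, 0.003], [-1.0, -0.001, 0.001]]
force: [-0.5, -0.1, -1.1]
opening: 0.4
```

No contact so far and 14 mm left to go.

```bash
python3 -m inch '{"dp":[[4,0,0],[3,0,0],[2,0,0],[1,0,0],[0,0,0],[0,0,0]],"yaw":[0,0,0,0,0,0]}' && python3 -m inch '{"dp":[[1.5,0,0],[1,0,0],[0,0,0],[0,0,0]],"yaw":[0,0,0,0]}'
```

```text
time_s: 35.78
position: [0.5261, -0.3612, 0.2193]
tcp_rot: [[0.0, -0.003, -1.0], [-0.0, -1.0, 0.003], [-1.0, 0.0, -0.0]]
force: [0.8, 0.1, -0.4]
opening: 0.4
time_s: 36.12
position: [0.526, -0.3612, 0.2167]
tcp_rot: [[-0.0, -0.003, -1.0], [0.0, -1.0, 0.003], [-1.0, -0.0, 0.0]]
force: [0.1, -0.3, -1.2]
opening: 0.403
```

```bash
python3 -m inch '{"dp":[[1,0,0],[0.5,0,0],[0,0,0],[0,0,0]],"yaw":[0,0,0,0]}' && python3 -m inch '{"dp":[[0.7,0,0],[0,0,0],[0,0,0]],"yaw":[0,0,0]}'
```

```text
time_s: 36.45
position: [0.5261, -0.3612, 0.2153]
tcp_rot: [[0.0, -0.003, -1.0], [-0.0, -1.0, 0.003], [-1.0, 0.0, -0.0]]
force: [0.5, 0.0, -1.0]
opening: 0.401
time_s: 36.7
position: [0.5261, -0.3612, 0.2152]
tcp_rot: [[0.0, -0.003, -1.0], [-0.0, -1.0, 0.003], [-1.0, 0.0, -0.0]]
force: [-0.7, 1.5, 1.6]
opening: 0.402
```

```bash
python3 -m inch '{"dp":[[0,0,0],[0,0,0],[0,0,0],[0,0,0],[0,0,0],[0,0,0],[0,0,0],[0,0,0],[-5,0,0],[-15,0,0],[-22,0,0],[-25,0,0],[-25,0,0],[-18,0,0],[-10,0,0],[0,0,0]],"yaw":[0,0,0,0,0,0,0,0,0,0,0,0,0,0,0,0]}' 87; python3 - <<'E'
from h import *
import cv2
plan(.4006,.3056,.30,-90)
for n in ("wrist","top","side"):
    c=bot.capture(n); cv2.imwrite(f"pics/{n}12.png",c["color"][:,:,::-1])
E
```

```text
time_s: 38.03
position: [0.5271, -0.3622, 0.3378]
tcp_rot: [[0.005, -0.002, -1.0], [-0.004, -1.0, 0.002], [-1.0, 0.004, -0.005]]
force: [-0.2, -0.6, 0.3]
opening: 1.0
t 38.0 pos [ 0.5271 -0.3622  0.3378] jaw -90.1 op 1.000 F [-0.2 -0.6  0.3] tilt [ 0.005 -0.004 -1.   ] j [-44.  25.  71.   0.  84.  46.]
yaw -0.1 then dp [  34.4 -667.9  126.7] norm 680.7
```

View pics/wrist12.png

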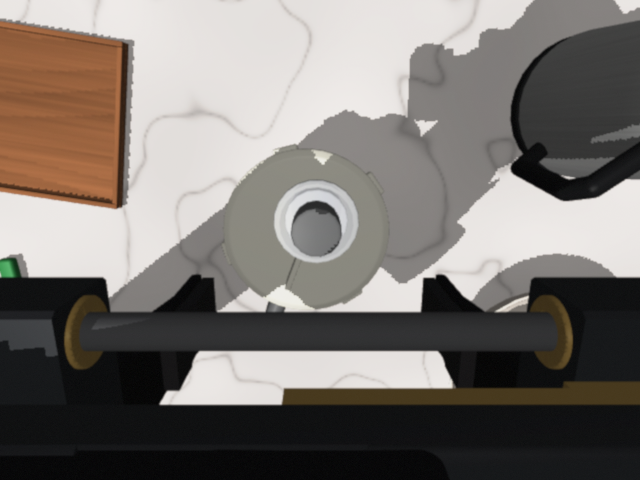

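View pics/top12.png

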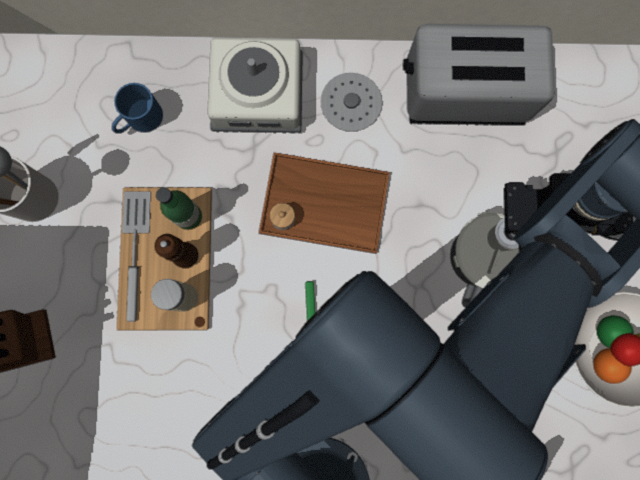

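The flange lies on the rim at (316,222), and all three containers stand on the board. Returning for the jar.

```bash
python3 -m inch '{"dp":[[0,-15,3],[0,-28,5],[0,-36,7],[0,-38,7.2],[0,-38,7.2],[0,-38,7.2],[0,-38,7.2],[0,-38,7.2],[0,-38,7.2],[0,-38,7.2],[0,-38,7.2],[0,-38,7.2],[0,-38,7.2],[0,-38,7.2],[0,-38,7.2],[0,-38,7.2],[0,-36,7],[0,-30,6],[0,-20,4],[0,0,0]],"yaw":[0,0,0,0,0,0,0,0,0,0,0,0,0,0,0,0,0,0,0,0]}'; python3 -m inch '{"dp":[[0,0,0],[0,0,0]],"yaw":[0,0]}'; python3 -c "
from h import *
plan(.4006,.3056,.1608,-90)"
```

```text
time_s: 39.85
position: [0.4002, 0.3011, 0.3328]
tcp_rot: [[-0.004, 0.002, -1.0], [0.0, -1.0, -0.002], [-1.0, -0.0, 0.004]]
force: [-0.2, -1.1, -0.1]
opening: 1.001
time_s: 40.02
position: [0.4016, 0.2972, 0.3334]
tcp_rot: [[-0.002, -0.003, -1.0], [-0.002, -1.0, 0.003], [-1.0, 0.002, 0.002]]
force: [0.0, -0.3, -0.5]
opening: 0.998
t 40.0 pos [0.4016 0.2972 0.3334] jaw -90.1 op 0.998 F [ 0.  -0.3 -0.5] tilt [-0.002 -0.002 -1.   ] j [ 24.  13.  90.  -0.  78. 114.]
yaw -0.1 then dp [172.6  -8.7   0.6] norm 172.8
```

```bash
python3 -m inch '{"dp":[[0,-4.5,0],[0,-4,0.5],[15,0,0],[25,0,0],[28,0,0],[28,0,0],[26,0,0],[22,0,0],[16,0,0],[10,0,0],[2.5,0,0],[0,0,0],[0,0,0]],"yaw":[0,0,0,0,0,0,0,0,0,0,0,0,0]}'; python3 -c "
from h import *
plan(.4006,.3056,.1608,-90)"
```

```text
time_s: 41.1
position: [0.4024, 0.3066, 0.1626]
tcp_rot: [[0.001, -0.003, -1.0], [0.001, -1.0, 0.003], [-1.0, -0.001, -0.001]]
force: [0.7, -0.5, 0.7]
opening: 0.995
t 41.1 pos [0.4024 0.3066 0.1626] jaw -90.2 op 0.995 F [ 0.7 -0.5  0.7] tilt [ 0.001  0.001 -1.   ] j [ 25.  25. 102.   0.  53. 115.]
yaw -0.2 then dp [1.8 1.  1.8] norm 2.7
```

```bash
python3 -m inch '{"dp":[[1.8,1,1.8],[0,0,0],[0,0,0],[0,0,0],[0,0,0],[0,0,0],[0,0,0],[0,0,0],[0,0,0],[0,0,0]],"yaw":[0,0,0,0,0,0,0,0,0,0]}' 0; python3 -c "
from h import *
plan(.648,.0619,.29,-90)"
```

```text
time_s: 41.93
position: [0.4002, 0.3058, 0.1606]
tcp_rot: [[0.001, -0.003, -1.0], [0.001, -1.0, 0.003], [-1.0, -0.001, -0.001]]
force: [0.5, 1.3, 3.8]
opening: 0.678
t 41.9 pos [0.4002 0.3058 0.1606] jaw -90.1 op 0.678 F [0.5 1.3 3.8] tilt [ 0.001  0.001 -1.   ] j [ 25.  25. 102.   0.  53. 115.]
yaw -0.1 then dp [-129.4  243.9 -247.9] norm 371.0
```

```bash
python3 -m inch '{"dp":[[-5,0,0],[-10,0,0],[-18,0,0],[-24,0,0],[-24,0,0],[-20,0,0],[-12,0,0],[-6,0,0],[-2,8,0],[0,18,0],[0,28,0],[0,30,0],[0,30,0],[0,30,0],[0,30,0],[0,28,0],[0,20,0],[0,12,0],[0,6,0],[0,3,0]],"yaw":[0,0,0,0,0,0,0,0,0,0,0,0,0,0,0,0,0,0,0,0]}' && python3 -m inch '{"dp":[[0,0,-8],[0,0,-18],[0,0,-28],[0,0,-32],[0,0,-32],[0,0,-32],[0,0,-32],[0,0,-26],[0,0,-18],[0,0,-12],[0,0,-7],[0,0,-3],[0,0,0],[0,0,0],[0,0,0]],"yaw":[0,0,0,0,0,0,0,0,0,0,0,0,0,0,0]}'; python3 -c "
from h import *
plan(.648,.0619,.1489,-90)"
```

```text
time_s: 43.6
position: [0.3981, 0.0617, 0.2803]
tcp_rot: [[-0.003, -0.004, -1.0], [0.0, -1.0, 0.004], [-1.0, -0.0, 0.003]]
force: [-0.7, 0.3, -3.6]
opening: 0.679
time_s: 44.85
position: [0.6463, 0.0624, 0.2812]
tcp_rot: [[-0.001, -0.002, -1.0], [0.0, -1.0, 0.002], [-1.0, -0.0, 0.001]]
force: [-0.5, 1.3, -3.1]
opening: 0.68
t 44.9 pos [0.6463 0.0624 0.2812] jaw -90.1 op 0.680 F [-0.5  1.3 -3.1] tilt [-0.001  0.    -1.   ] j [-4. 28. 73.  0. 78. 86.]
yaw -0.1 then dp [132.3   0.5  -1.9] norm 132.4
```

```bash
python3 -m inch '{"dp":[[6,0,0],[14,0,0],[20,0,0],[24,0,0],[22,0,0],[16,0,0],[10,0,0],[6,0,0],[4,0,0],[3,0,0],[2,0,0],[0,0,0],[0,0,0]],"yaw":[0,0,0,0,0,0,0,0,0,0,0,0,0]}'; python3 -c "
from h import *
plan(.648,.0619,.1489,-90)"
```

```text
time_s: 45.93
position: [0.6477, 0.062, 0.155]
tcp_rot: [[0.001, -0.002, -1.0], [-0.0, -1.0, 0.002], [-1.0, 0.0, -0.001]]
force: [0.6, -0.4, -3.8]
opening: 0.687
t 45.9 pos [0.6477 0.062  0.155 ] jaw -90.1 op 0.687 F [ 0.6 -0.4 -3.8] tilt [ 0.001 -0.    -1.   ] j [-4. 36. 81.  0. 63. 86.]
yaw -0.1 then dp [ 6.1  0.1 -0.3] norm 6.1
```

```bash
python3 -m inch '{"dp":[[2,0,0],[1.5,0,0],[1,0,0],[1,0,0],[0,0,0],[0,0,0]],"yaw":[0,0,0,0,0,0]}';python3 -m inch '{"dp":[[0.7,0,0],[0,0,0],[0,0,0]],"yaw":[0,0,0]}'
```

```text
time_s: 46.43
position: [0.6473, 0.062, 0.1487]
tcp_rot: [[0.0, -0.003, -1.0], [0.0, -1.0, 0.003], [-1.0, -0.0, -0.0]]
force: [0.2, -0.0, -4.6]
opening: 0.684
time_s: 46.68
position: [0.6476, 0.062, 0.1487]
tcp_rot: [[0.001, -0.003, -1.0], [-0.0, -1.0, 0.003], [-1.0, 0.0, -0.001]]
force: [-0.7, 0.6, 1.0]
opening: 0.68
```

Contact made at the original height. Releasing and going for the mill.

```bash
python3 -m inch '{"dp":[[0,0,0],[0,0,0],[0,0,0],[0,0,0],[0,0,0],[-5,0,0],[-15,0,0],[-22,0,0],[-28,0,0],[-28,0,0],[-25,0,0],[-18,0,0],[-8,0,0],[0,0,0],[0,0,0]],"yaw":[0,0,0,0,0,0,0,0,0,0,0,0,0,0,0]}' 87;  python3 -c "
from h import *
plan(.492,.3058,.298,-90)"
```

```text
time_s: 47.93
position: [0.6469, 0.062, 0.2967]
tcp_rot: [[-0.0, -0.003, -1.0], [0.0, -1.0, 0.003], [-1.0, -0.0, 0.0]]
force: [0.0, 0.2, -1.5]
opening: 0.998
t 47.9 pos [0.6469 0.062  0.2967] jaw -90.1 op 0.998 F [ 0.   0.2 -1.5] tilt [-0.  0. -1.] j [-4. 28. 72. -0. 80. 86.]
yaw -0.1 then dp [  -1.2 -243.8  154.9] norm 288.9
```

```bash
python3 -m inch '{"dp":[[0,-16,10],[0,-28,18],[0,-32,20],[0,-32,20],[0,-32,20],[0,-32,20],[0,-28,18],[0,-22,14],[0,-14,10],[0,-7.5,5],[0,0,0],[0,0,0],[0,0,0]],"yaw":[0,0,0,0,0,0,0,0,0,0,0,0,0]}'; python3 - <<'E'
from h import *
import cv2
plan(.492,.3058,.1749,-90)
for n in ("top","side"):
    c=bot.capture(n); cv2.imwrite(f"pics/{n}13.png",c["color"][:,:,::-1])
E
```

```text
time_s: 49.02
position: [0.4932, 0.305, 0.2965]
tcp_rot: [[-0.001, -0.003, -1.0], [-0.001, -1.0, 0.003], [-1.0, 0.001, 0.001]]
force: [-0.5, -0.4, -0.2]
opening: 1.001
t 49.0 pos [0.4932 0.305  0.2965] jaw -90.2 op 1.001 F [-0.5 -0.4 -0.2] tilt [-0.001 -0.001 -1.   ] j [ 21.  22.  82.  -0.  76. 111.]
yaw -0.2 then dp [121.6  -0.9   1.1] norm 121.6
```

View pics/side13.png

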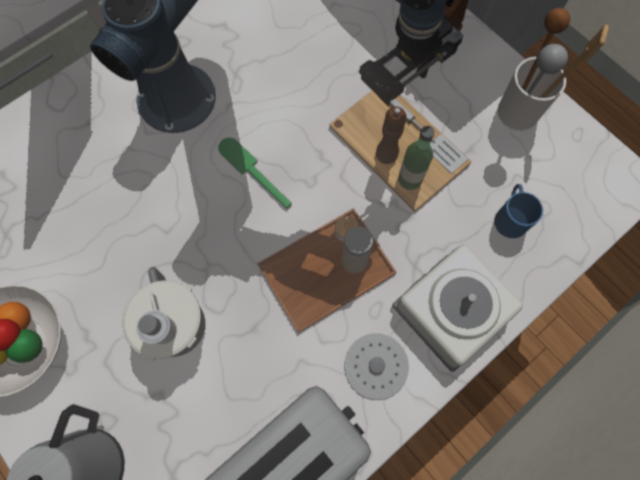

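The jar is back at (357,248), the pusher is seated at (154,325), and the bowl has not moved. Descending on the mill.

```bash
python3 -m inch '{"dp":[[10,0,1],[20,0,1],[24,0,1],[24,0,0],[20,0,0],[13,0,0],[7,0,0],[3,0,0],[0,0,0],[0,0,0]],"yaw":[0,0,0,0,0,0,0,0,0,0]}' && python3 -m inch '{"dp":[[0,0,0],[0,0,0],[0,0,0],[0,0,0],[0,0,0],[0,0,0],[0,0,0],[0,0,0],[0,0,0],[0,0,0]],"yaw":[0,0,0,0,0,0,0,0,0,0]}' 0;  python3 -c "
from h import *
plan(.586,.0046,.30,-90)"
```

```text
time_s: 49.95
position: [0.4906, 0.3059, 0.1766]
tcp_rot: [[0.001, -0.003, -1.0], [0.001, -1.0, 0.003], [-1.0, -0.001, -0.001]]
force: [0.6, -0.6, 0.3]
opening: 0.998
time_s: 50.78
position: [0.49, 0.3061, 0.1762]
tcp_rot: [[0.0, -0.003, -1.0], [0.0, -1.0, 0.003], [-1.0, -0.0, -0.0]]
force: [-0.4, 0.1, -0.1]
opening: 0.54
t 50.8 pos [0.49   0.3061 0.1762] jaw -90.1 op 0.540 F [-0.4  0.1 -0.1] tilt [ 0.  0. -1.] j [ 21.  29.  91.   0.  60. 111.]
yaw -0.1 then dp [-123.9  301.4  -96.1] norm 339.8
```

```bash
python3 -m inch '{"dp":[[-5,0,0],[-10,0,0],[-18,0,0],[-24,0,0],[-22,0,0],[-20,0,0],[-14,0,0],[-8,0,0],[-3,10,-3],[0,20,-6],[0,30,-9],[0,32,-10],[0,32,-10],[0,32,-10],[0,32,-10],[0,32,-10],[0,30,-10],[0,24,-8],[0,16,-5],[0,9,-2]],"yaw":[0,0,0,0,0,0,0,0,0,0,0,0,0,0,0,0,0,0,0,0]}' && python3 -m inch '{"dp":[[0,2,-1],[0,0,0],[0,0,0],[0,0,0]],"yaw":[0,0,0,0]}'; python3 -c "
from h import *
plan(.584,.0046,.1643,-90)"
```

```text
time_s: 52.45
position: [0.5819, 0.0032, 0.2986]
tcp_rot: [[-0.003, -0.006, -1.0], [-0.001, -1.0, 0.006], [-1.0, 0.001, 0.003]]
force: [0.4, -0.2, -2.6]
opening: 0.536
time_s: 52.78
position: [0.5824, 0.0059, 0.2999]
tcp_rot: [[-0.001, -0.001, -1.0], [0.001, -1.0, 0.001], [-1.0, -0.001, 0.001]]
force: [-0.4, -0.3, -4.2]
opening: 0.536
t 52.8 pos [0.5824 0.0059 0.2999] jaw -90.1 op 0.536 F [-0.4 -0.3 -4.2] tilt [-0.001  0.001 -1.   ] j [-10.  22.  82.   0.  76.  80.]
yaw -0.1 then dp [135.6   1.4  -1.7] norm 135.6
```

```bash
python3 -m inch '{"dp":[[6,0.5,0],[14,0,0],[20,0,0],[24,0,0],[22,0,0],[18,0,0],[12,0,0],[6,0,0],[4,0,0],[3,0,0],[2,0,0],[0,0,0],[0,0,0]],"yaw":[0,0,0,0,0,0,0,0,0,0,0,0,0]}'; python3 -c "
from h import *
plan(.584,.0046,.1643,-90)"
```

```text
time_s: 53.87
position: [0.5835, 0.0041, 0.1697]
tcp_rot: [[0.001, -0.002, -1.0], [-0.0, -1.0, 0.002], [-1.0, 0.0, -0.001]]
force: [1.1, 0.4, -4.9]
opening: 0.538
t 53.9 pos [0.5835 0.0041 0.1697] jaw -90.1 op 0.538 F [ 1.1  0.4 -4.9] tilt [ 0.001 -0.    -1.   ] j [-11.  30.  91.   0.  59.  80.]
yaw -0.1 then dp [ 5.4 -0.5 -0.5] norm 5.5
```

```bash
python3 -m inch '{"dp":[[2,0,0],[1.5,0,0],[1,0,0],[0.5,0,0],[0,0,0],[0,0,0]],"yaw":[0,0,0,0,0,0]}';python3 -m inch '{"dp":[[0.8,0,0],[0,0,0],[0,0,0]],"yaw":[0,0,0]}'
```

```text
time_s: 54.37
position: [0.5832, 0.0041, 0.1642]
tcp_rot: [[0.0, -0.003, -1.0], [-0.0, -1.0, 0.003], [-1.0, 0.0, -0.0]]
force: [-0.2, 0.2, -2.3]
opening: 0.539
time_s: 54.62
position: [0.5837, 0.0041, 0.1642]
tcp_rot: [[0.002, -0.003, -1.0], [-0.0, -1.0, 0.003], [-1.0, 0.0, -0.002]]
force: [-1.2, -0.2, 3.8]
opening: 0.536
```

```bash
python3 -m inch '{"dp":[[0,0,0],[0,0,0],[0,0,0],[0,0,0],[0,0,0],[0,0,0],[-5,0,0],[-15,0,0],[-22,0,0],[-28,0,0],[-28,0,0],[-25,0,0],[-18,0,0],[-8,0,0],[0,0,0]],"yaw":[0,0,0,0,0,0,0,0,0,0,0,0,0,0,0]}' 87;  python3 -c "
from h import *
plan(.5814,.3062,.312,-90)"
```

```text
time_s: 55.87
position: [0.5843, 0.004, 0.3148]
tcp_rot: [[0.005, -0.003, -1.0], [-0.001, -1.0, 0.003], [-1.0, 0.001, -0.005]]
force: [-0.4, -0.1, -0.4]
opening: 1.0
t 55.9 pos [0.5843 0.004  0.3148] jaw -90.1 op 1.000 F [-0.4 -0.1 -0.4] tilt [ 0.005 -0.001 -1.   ] j [-11.  21.  81.   0.  78.  80.]
yaw -0.1 then dp [   2.5 -302.2    2.9] norm 302.3
```

```bash
python3 -m inch '{"dp":[[0,-18,0],[0,-32,0],[0,-36,0],[0,-36,0],[0,-36,0],[0,-36,0],[0,-36,0],[0,-32,0],[0,-22,0],[0,-12,0],[0,-5,0],[0,0,0],[0,0,0],[0,0,0]],"yaw":[0,0,0,0,0,0,0,0,0,0,0,0,0,0]}'; python3 - <<'E'
from h import *
import cv2
plan(.5814,.3062,.2085,-90)
for n in ("top","wrist"):
    c=bot.capture(n); cv2.imwrite(f"pics/{n}14.png",c["color"][:,:,::-1])
E
```

```text
time_s: 57.03
position: [0.5841, 0.3035, 0.312]
tcp_rot: [[-0.001, -0.004, -1.0], [-0.001, -1.0, 0.004], [-1.0, 0.001, 0.001]]
force: [-0.3, 0.7, -0.4]
opening: 1.001
t 57.0 pos [0.5841 0.3035 0.312 ] jaw -90.2 op 1.001 F [-0.3  0.7 -0.4] tilt [-0.001 -0.001 -1.   ] j [ 18.  28.  70.  -0.  83. 108.]
yaw -0.2 then dp [103.5  -2.8   2.6] norm 103.6
```

View pics/wrist14.png

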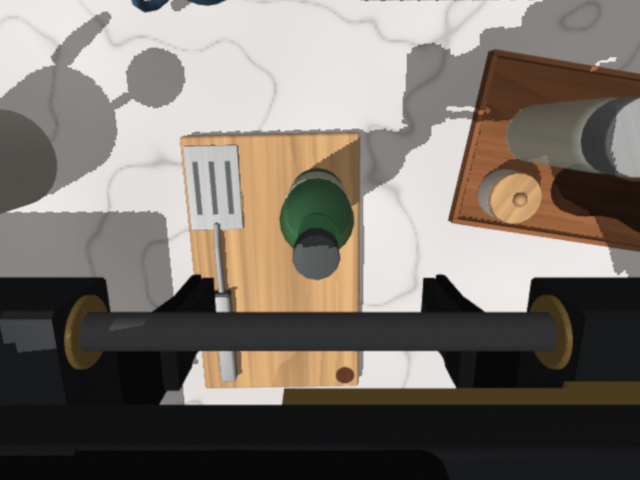

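View pics/top14.png

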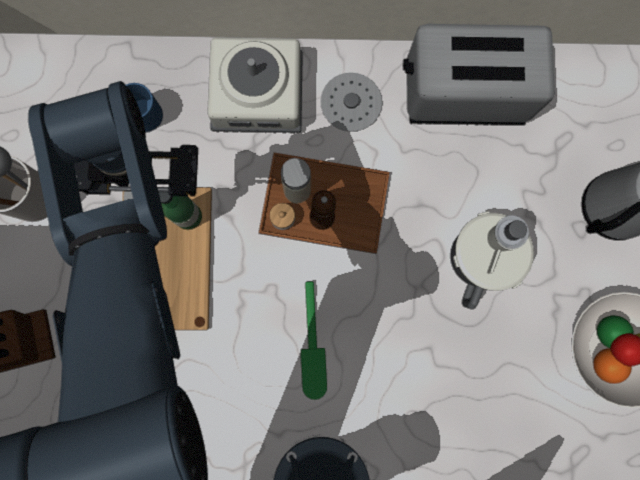

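Jar and mill stand at their original pixels, and the bottle cap at (316,257) is centred. Grasping the bottle.

```bash
python3 -m inch '{"dp":[[10,-1,2],[20,-0.5,1],[22,0,1],[20,0,0],[15,0,0],[9,0,0],[5,0,0],[2,0,0],[0,0,0],[0,0,0]],"yaw":[0,0,0,0,0,0,0,0,0,0]}' && python3 -m inch '{"dp":[[0,0,0],[0,0,0],[0,0,0],[0,0,0],[0,0,0],[0,0,0],[0,0,0],[0,0,0],[0,0,0],[0,0,0],[0,0,0],[0,0,0],[0,0,0],[0,0,0],[0,0,0]],"yaw":[0,0,0,0,0,0,0,0,0,0,0,0,0,0,0]}' 0;  python3 -c "
from h import *
plan(.6267,-.0661,.42,-104)"
```

```text
time_s: 57.97
position: [0.5805, 0.3068, 0.2102]
tcp_rot: [[0.002, -0.003, -1.0], [0.001, -1.0, 0.003], [-1.0, -0.001, -0.002]]
force: [0.4, -0.3, -0.4]
opening: 0.999
time_s: 59.22
position: [0.5799, 0.3065, 0.2092]
tcp_rot: [[-0.0, -0.003, -1.0], [-0.0, -1.0, 0.003], [-1.0, 0.0, 0.0]]
force: [-0.2, -0.6, 0.5]
opening: 0.318
t 59.2 pos [0.5799 0.3065 0.2092] jaw -90.1 op 0.318 F [-0.2 -0.6  0.5] tilt [-0. -0. -1.] j [ 18.  33.  77.  -0.  70. 108.]
yaw 13.9 then dp [-210.7  350.3 -135.6] norm 430.7
```

```bash
python3 -m inch '{"dp":[[-5,0,0],[-10,0,0],[-16,0,0],[-22,0,0],[-25,0,0],[-25,0,0],[-25,0,0],[-25,0,0],[-22,0,0],[-18,0,0],[-12,0,0],[-6,0,0],[0,0,0],[0,0,0],[0,0,0]],"yaw":[0,0,0,0,0,0,0,0,0,0,0,0,7,7,0]}'; python3 -c "
from h import *
plan(.625,-.066,.41,-104)"
```

```text
time_s: 60.47
position: [0.5793, 0.3065, 0.4197]
tcp_rot: [[-0.002, -0.246, -0.969], [-0.0, -0.969, 0.246], [-1.0, 0.001, 0.001]]
force: [-0.3, -0.3, -3.0]
opening: 0.316
t 60.5 pos [0.5793 0.3065 0.4197] jaw -104.3 op 0.316 F [-0.3 -0.3 -3. ] tilt [-0.002 -0.    -1.   ] j [ 18.  25.  59.   0.  96. 122.]
yaw -0.3 then dp [   9.8  350.4 -134.5] norm 375.4
```

```bash
python3 -m inch '{"dp":[[0,9,-4],[0,18,-7],[0,27,-10],[0,29,-11],[0,29,-11],[0,29,-11],[0,29,-11],[0,29,-11],[0,29,-11],[0,29,-11],[0,29,-11],[0,25,-10],[0,18,-7],[0,12,-5],[0,8,-3],[0,0,0],[0,0,0],[0,0,0]],"yaw":[0,0,0,0,0,0,0,0,0,0,0,0,0,0,0,0,0,0]}'; python3 - <<'E'
from h import *
import cv2
plan(.625,-.066,.1972,-104)
c=bot.capture("side"); cv2.imwrite("pics/s15.png",c["color"][:,:,::-1])
E
```

```text
time_s: 61.97
position: [0.6243, -0.0632, 0.4203]
tcp_rot: [[-0.0, -0.243, -0.97], [0.001, -0.97, 0.243], [-1.0, -0.001, 0.001]]
force: [-0.3, 0.6, -4.0]
opening: 0.319
t 62.0 pos [ 0.6243 -0.0632  0.4203] jaw -104.0 op 0.319 F [-0.3  0.6 -4. ] tilt [-0.     0.001 -1.   ] j [-16.  22.  64.   0.  95.  88.]
yaw -0.0 then dp [223.1   2.8  -1.5] norm 223.1
```

View pics/s15.png

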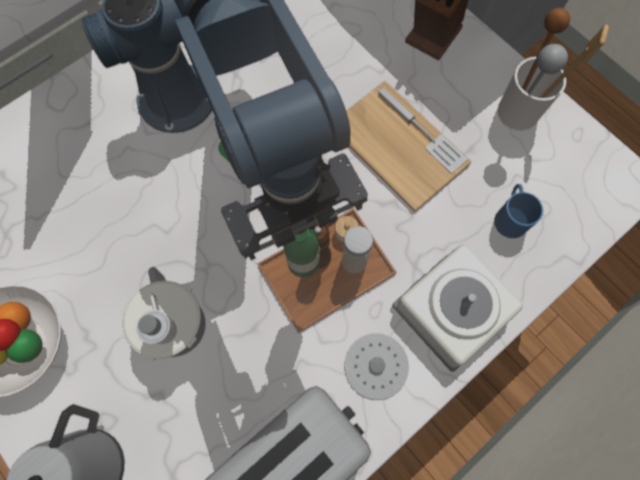

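```bash
python3 -m inch '{"dp":[[6,1,0],[14,1,0],[20,0,0],[26,0,0],[28,0,0],[28,0,0],[26,0,0],[22,0,0],[18,0,0],[12,0,0],[8,0,0],[5,0,0],[3,0,0],[0,0,0],[0,0,0]],"yaw":[0,0,0,0,0,0,0,0,0,0,0,0,0,0,0]}'; python3 -c "
from h import *
plan(.625,-.066,.1972,-104)"
```

```text
time_s: 63.27
position: [0.6246, -0.0665, 0.2051]
tcp_rot: [[0.002, -0.244, -0.97], [-0.0, -0.97, 0.244], [-1.0, 0.0, -0.002]]
force: [0.0, -0.1, -3.1]
opening: 0.322
t 63.3 pos [ 0.6246 -0.0665  0.2051] jaw -104.1 op 0.322 F [ 0.  -0.1 -3.1] tilt [ 0.002 -0.    -1.   ] j [-16.  31.  82.   0.  67.  88.]
yaw -0.1 then dp [ 7.9 -0.5 -0.2] norm 7.9
```

```bash
python3 -m inch '{"dp":[[2.5,0,0],[2,0,0],[1.5,0,0],[1,0,0],[0.5,0,0],[0,0,0],[0,0,0]],"yaw":[0,0,0,0,0,0,0]}';python3 -m inch '{"dp":[[0.8,0,0],[0,0,0],[0,0,0]],"yaw":[0,0,0]}'
```

```text
time_s: 63.85
position: [0.6243, -0.0666, 0.1973]
tcp_rot: [[0.001, -0.244, -0.97], [-0.0, -0.97, 0.244], [-1.0, 0.0, -0.001]]
force: [-1.0, -0.1, 0.4]
opening: 0.323
time_s: 64.1
position: [0.6248, -0.0668, 0.1972]
tcp_rot: [[0.002, -0.244, -0.97], [-0.001, -0.97, 0.244], [-1.0, 0.0, -0.002]]
force: [-1.2, -0.8, 6.3]
opening: 0.32
```

Bottle is down. Opening, rising straight up, and backing off to clear the camera views.

```bash
python3 -m inch '{"dp":[[0,0,0],[0,0,0],[0,0,0],[0,0,0],[0,0,0],[0,0,0],[0,0,0],[0,0,0],[0,0,0],[-5,0,0],[-15,0,0],[-22,0,0],[-26,0,0],[-26,0,0],[-22,0,0],[-14,0,0],[-6,0,0],[0,0,0]],"yaw":[0,0,0,0,0,0,0,0,0,0,0,0,0,0,0,0,0,0]}' 87; python3 -c "
from h import *
plan(.41,.25,.33)"
```

```text
time_s: 65.6
position: [0.6248, -0.0667, 0.3341]
tcp_rot: [[0.004, -0.244, -0.97], [-0.001, -0.97, 0.244], [-1.0, 0.0, -0.004]]
force: [-0.1, 0.5, -0.2]
opening: 0.998
t 65.6 pos [ 0.6248 -0.0667  0.3341] jaw -104.1 op 0.998 F [-0.1  0.5 -0.2] tilt [ 0.004 -0.001 -1.   ] j [-16.  24.  72.  -0.  83.  88.]
yaw 0.0 then dp [   2.9 -254.6  285.7] norm 382.7
```

```bash
python3 -m inch '{"dp":[[0,-14,16],[0,-24,27],[0,-26,29],[0,-26,29],[0,-26,29],[0,-26,29],[0,-26,29],[0,-26,29],[0,-24,27],[0,-18,20],[0,-12,14],[0,-6,7],[0,0,0],[0,0,0],[0,0,0],[0,0,0]],"yaw":[0,0,0,0,0,0,0,0,0,0,0,0,0,0,0,0]}'; python3 - <<'E'
from h import *
import cv2
for n in ("top","side"):
    c=bot.capture(n); im=c["color"][:,:,::-1]; o=cv2.imread(f"pics/{n}0.png")
    cv2.imwrite(f"pics/{n}16.png",im)
    y,x=(140,250) if n=="top" else (205,250)
    cv2.imwrite(f"pics/{n}cmp.png",np.hstack([cv2.resize(a[y:y+135,x:x+160],None,fx=2.5,fy=2.5,interpolation=cv2.INTER_CUBIC) for a in (o,im)]))
E
```

```text
time_s: 66.93
position: [0.4106, 0.2485, 0.3317]
tcp_rot: [[-0.0, -0.246, -0.969], [-0.001, -0.969, 0.246], [-1.0, 0.001, 0.0]]
force: [0.5, -0.8, -0.8]
opening: 1.001
```

View pics/topcmp.png

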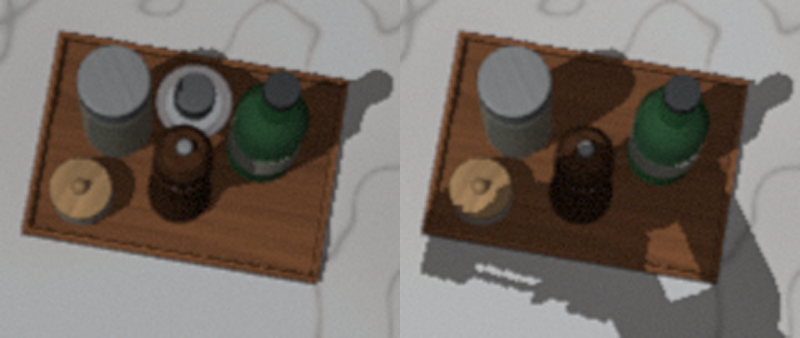

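View pics/sidecmp.png

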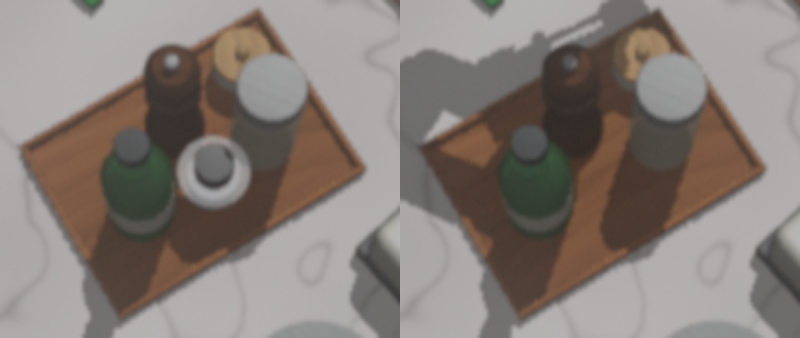

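View pics/top16.png

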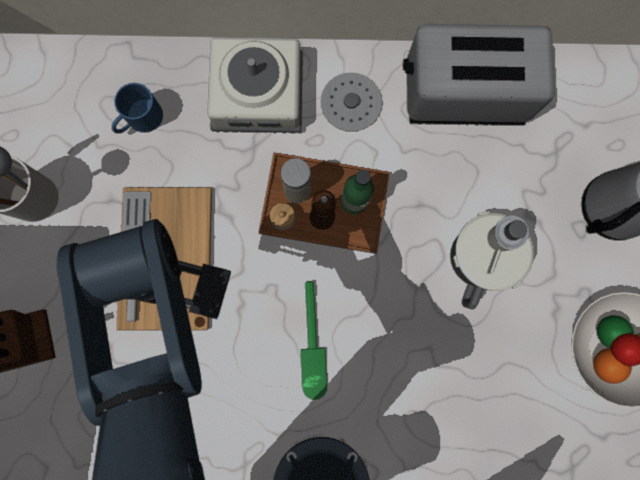

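All three containers are within about 1 px (2 mm) of where they started. The pusher is seated at (511,232) and the gripper is clear of everything.

```bash
python3 -c "
from rig import bot
print(bot.hand_in())"
```

```text
the job is handed in; nothing more can be done
None
```

I moved the bottle, mill and jar onto the chopping board. Then I seated the pusher in the feed chute and put all three back on the tray. I handed in at about 67 s of the 147 s allowed, and the hand-in gave no verdict.

- **Pusher:** Contact came at tool height 0.2152 m, against the 0.215 m predicted for fully home. The wrist picture afterwards showed the flange covering the chute rim, with no gap visible.
- **Containers:** Before-and-after crops from the top and side cameras show all three upright and within about 1 px (2 mm) of their starting spots. The mill went down 2 mm back in tool x and the bottle 1.6 mm, to match a small grasp shift on the board.
- **Left alone:** The bowl, salt pot and spatula look unmoved in the pictures. I judged that by eye and did not measure it.
- **Robot:** It ended with the fingers open, clear of everything, over the chopping board.

No check failed. The one disagreement was between cameras: the top and side views differed by 2–3 mm, and the wrist view put the chute about 3 mm nearer in x. I aimed between them, and the pusher met no resistance until the flange reached the rim.

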